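# Close the balance's draught shield and hold the check weight over the pan

## Robot

A 7-joint arm with a two-finger parallel gripper is mounted at the origin on a cart in front of the work surface, level with it; the furniture and walls round the work are solid. World frame = base frame: x ahead of the robot, y to its left, z up, the work surface at z = 0. Lengths are in m, angles in rad, forces in N, time in s.
With the tool pointing down it reaches from about 0.4 to 0.85 m from the base axis. Payload 4.5 kg.
Tool frame: the origin (TCP) lies on the centre line of the jaws, within the pads' length; the fingertips stand 14 mm ahead of it and the grasp point (between the pads) lies 5 mm behind it (r.tcp_to_tips is the z of the fingertips in the tool frame, in m); z points along the fingers, y is the direction in which the jaws open and shut (so a half turn about z gives the same grasp; the last joint's range is limited). The gripper opens to 88 mm and grips with 3 to 60 N. Pads are 18 mm wide; open, the fingers measure 123 mm over their backs; the gripper's body (75 mm by 187 mm) begins 45 mm behind the grasp point.
Start: joints at [1.346, 0.689, -0.195, 1.565, 0.157, 0.902, -0.215], TCP at [0.16, -0.604, 0.253] pointing down, gripper open.
Joint ranges: [-3.01, 3.01], [-0.46, 2.08], [-1.47, 1.51], [0.13, 2.56], [-1, 4.14], [0.04, 2.09], [-2.66, 2.66]. Speed limits (rad/s): [2.57, 2.57, 3.14, 3.14, 3.14, 3.14, 3.14].

## Interface

Orientations are given as a unit quaternion [x, y, z, w].
In Python, from plant import r, viewer gives the robot as it stands.
- The arm moves only by the shell command python3 -m inch 'ROWS' [FORCE]. ROWS is JSON, a list of rows, each a list of 3 entries, a list of its own where there are three numbers: the closure, from 0 (fully open) to 1 (shut), then the shift along the tool's x, y, z in cm, then the turn about the tool's z in degrees. In form: [[fingers, [x, y, z], yaw], ...]. A call has 1 to 20 rows; each row is the pose to reach, as a shift and turn from the pose commanded when the call began, along the tool's axes at that moment; what a row does not reach only later rows make up. A row lasts 1/10 s, in which the tool goes at most 50 mm and 8.59 degrees, less where a joint would pass 70% of its speed; a pose out of reach is approached as far as the arm can. A call with a gripper value outside its range is refused whole. The fingers move at their own pace and stop on an object; FORCE is the grip in N (left out, the last holds). Time passes only in rows, so rows that repeat a pose let the fingers close. It gives the time, the measured TCP pose, the force and the opening at its end, in the units of the state.
- r.get_state(): the state, without advancing time (a new reading comes with each control period).
- viewer.snapshot(name): name is "scene" or "top"; returns the picture (400x640x3 uint8, red, green, blue); there is no depth.
- viewer.camera_params(name): a dict with "intrinsics" (3x3 intrinsics, pixels), "k1" (the pictures are not rectified: a ray, as slopes to the right and down, at radius r is drawn at 1 + k1 r^2 times it, then the intrinsics apply), "world_to_cam" (4x4, takes a point from world to camera coordinates). Camera axes: x right, y up, looking along -z (the intrinsics and any distortion apply to the point x, -y, -z); pixel columns grow to the right and rows downward; lengths in m; the calibration is good to about 2 mm. A picture is of the moment at which its call begins. camera_params takes no time and is no camera call.
- r.finish_job(): hands the job in, once; it reports no verdict.
Trained networks look in the newest picture that a camera, given by its name, has taken for a name from the list of things; names that differ only in an ending like _2 or _b are one class to them, and where a whole thing is asked for, a point or a joint stands for the part that bears it (a point fixed in the world has none). Each returns a list of dicts, best first, with "p" (0 to 1); they miss things now and then, are a little off and sometimes report something else, mostly with a low value. They report only what shows in the picture. A call takes as long as a camera call. They do not tell look-alikes from the thing itself.
- viewer.outline_of(camera, name): "pixels" (400x640 bool, what is visible of it) and "bbox" ([left, top, width, height] in pixels, round what is visible of it).
The state is a dict: "clock": time; "q": joint angles; "qd": joint speeds; "joint_torque": joint torques, N m; "tool_pos": TCP position; "eef_rot": TCP orientation; "contact_force": force on the tool from outside, world axes, zero at the start; "moment": the same for the moment, N m; "opening": opening from 0.0 (shut) to 1.0 (fully open).
Only numpy, scipy, OpenCV 4.12 (cv2) and the standard library are available. Lean on these libraries where they do the work, as an engineer would, in place of code of your own. Each camera call takes 0.05 s, during which the arm holds its last target.

## Task

Get the balance ready for its check: take the blue-framed front panel out of its wooden stand by its tab, slide it down into the two grooved posts at the front of the balance until it is fully home, and let go of it. Then lift the large brass weight over the draught shield and finish while still holding it in the gripper: upright, still, centred over the ring marked on the pan and hovering about a centimetre above the pan; the weight must not touch the pan at any time. Leave everything else on the bench where it stands.

Things in the scene. Friction and masses are not known exactly. Their poses are not given: they have to be found in the camera images.
- balance: fixed white bench balance, 210 mm wide (y), x = -148 to +95 mm, housing top 40 mm above the bench. Origin on the bench below the pan's centre; x points from its front (display, nearest the robot) to its back, z up. Draught shield on top: clear windows at y = +-95 mm and x = +88 mm, tops 100 mm above the bench; front open, with two grooved grey posts at x = -85 mm, y = +-81 mm
- slot_home (a point): where the centre of the panel's grip tab (panel_tab) is when the panel is home: x = -85 mm, y = 0, 117.5 mm above the bench; axes as the balance. The posts' grooves are vertical, 11 mm wide (x), their ends 160 mm apart (y), from the sill 40 mm above the bench up to 100 mm; steel lips above them (to 113 mm) flare out about 6 mm on each side as a lead-in
- pan: round steel weighing pan, 90 mm in diameter, fixed to the balance, with a thin blue ring of 60 mm diameter marked round its centre. Origin at the centre of its top face, 52 mm above the bench; 85 mm behind the front slot; axes as the balance
- panel_tab (a point): centre of the panel's grip tab, half-way up the tab. Loose upright slab, 8 mm thick (x), 156 mm wide (y), 65 mm high: blue frame, clear pane, 0.12 kg. The tab (8 mm thick, 50 mm wide, 25 mm high) rises from the middle of its top edge; its centre is 77.5 mm above the panel's lower edge. x across the thickness, z up; both faces alike, so half a turn is the same
- panel_stand: light wooden stand, fixed, 64x184 mm, 33 mm high, in which the panel stands upright at the start in a slot (about 11.5x160 mm, 25 mm deep, floor 8 mm above the bench; slot along y); lift the panel straight up out of it. Origin under its centre, axes like the panel's
- weight_center (a point): centre of the large brass weight, 30 mm above its underside. Cylinder 38 mm in diameter up to 38 mm above the underside, then a narrow neck and a knob of 26 mm diameter, 60 mm high in all, about 0.4 kg, z up. It stands on the bench to the left or to the right of the balance
- big_weight: the same large brass weight; origin at the centre of its underside
- panel: the same panel; origin at the middle of its lower edge
- drop_bottle_1: amber dropper bottle with red rubber top, 42x42x108 mm, near the work; it and the big weight may have swapped places; a bystander, origin under its centre
- beaker_yellow: glass beaker with yellowish content, 65x75x89 mm, at the back left; a bystander, origin under its centre
- cotton_jar: glass jar of white cotton, 71x71x107 mm, at the back right; a bystander, origin under its centre
- cylinder_25: glass measuring cylinder with blue foot, 46x47x151 mm, behind the balance; a bystander, origin under its centre
- timer: white countdown timer, 36x68x61 mm, on the right; a bystander, origin under its centre
Things that resemble listed ones, but are neither listed nor needed, are in the scene too. What is shaped like the panel but turquoise is not meant.

How it is judged:
By the outcome, as a careful person would: the job done as asked, in the order asked, and still so for the second after the job is handed in, while the arm keeps its last pose, push and grip.
It also fails if it takes over 72 s, if anything falls off the work surface, if the arm or the gripper's body presses on something with over 40 N, if the wrist force passes 120 N, or if a joint passes its speed limit or range.

## Working session

There is one attempt and no reset: what is moved stays moved. The work goes in short steps, Python scripts to look and compute and a shell command to move; the robot and the scene stay as the last step left them, time stands still between calls to the robot, and variables do not carry over. Pictures are saved under pics/ and viewed, and the job is handed in when it is done.

```bash
ls; mkdir -p pics; python3 - <<'E'
from plant import r, viewer
import cv2
for n in ("scene","top"):
    im=viewer.snapshot(n); cv2.imwrite(f"pics/{n}0.png",im[:,:,::-1])
    p=viewer.camera_params(n); print(n,p)
print(r.get_state(), r.tcp_to_tips)
E
```

```text
pics
scene {'intrinsics': array([[488.73233716,   0.        , 320.39622329],
       [  0.        , 488.73233716, 198.41506694],
       [  0.        ,   0.        ,   1.        ]]), 'k1': -0.016384297715517807, 'world_to_cam': array([[-0.86582405, -0.50007002,  0.01669403,  0.43150062],
       [ 0.3566147 , -0.59335408,  0.72163487, -0.32265313],
       [-0.35096249,  0.63076217,  0.69207255, -1.32221557],
       [ 0.        ,  0.        ,  0.        ,  1.        ]])}
top {'intrinsics': array([[373.63973521,   0.        , 319.9330448 ],
       [  0.        , 373.63973521, 202.77805776],
       [  0.        ,   0.        ,   1.        ]]), 'k1': -0.05043716207603351, 'world_to_cam': array([[-6.67635812e-04, -9.99994965e-01, -3.10236345e-03,
        -9.45805806e-02],
       [ 9.86933689e-01, -1.15877954e-03,  1.61122781e-01,
        -5.68147164e-01],
       [-1.61125565e-01, -2.95425567e-03,  9.86929493e-01,
        -1.15257174e+00],
       [ 0.00000000e+00,  0.00000000e+00,  0.00000000e+00,
         1.00000000e+00]])}
{'clock': 0.1, 'q': array([ 1.34580042,  0.68988704, -0.19455121,  1.56620175,  0.157326  ,
        0.90250772, -0.21508332]), 'qd': array([ 0.00207963, -0.00208639, -0.00154216, -0.00244885,  0.0002178 ,
       -0.0021332 ,  0.00113666]), 'joint_torque': array([-3.32703494e-03, -5.28506148e+01, -1.27169397e+00, -1.53838152e+01,
       -5.26340038e-02,  1.97085916e-03,  3.56701514e-05]), 'tool_pos': array([ 0.15978316, -0.60368545,  0.25200937]), 'eef_rot': array([ 9.91631150e-01,  1.29100794e-01, -1.62449493e-04, -7.87607995e-04]), 'contact_force': array([ 0.10443499, -0.01814038, -1.0469612 ]), 'moment': array([ 0.0113639 , -0.06251565, -0.00673163]), 'opening': 1.0002543706088076} 0.014
```

View pics/scene0.png

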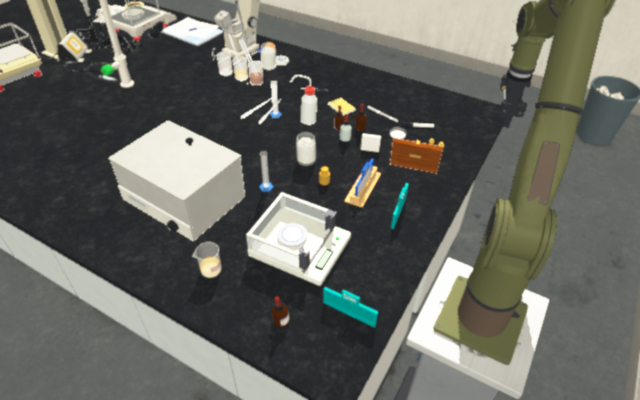

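View pics/top0.png

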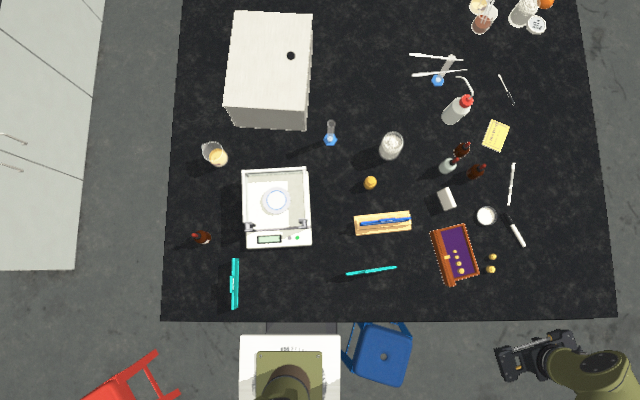

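The blue panel stands in the wooden stand at top (383,222) / scene (364,180). The turquoise look-alikes are at top (235,283) and (371,270). The brass weight is at top (370,183) / scene (324,176), and the small brass weights are at top (491,257) and (491,269). The balance is at top (276,205). I'll measure these next.

```bash
cat > h.py <<'E'
import numpy as np, cv2
from plant import r, viewer
from scipy.optimize import least_squares
P={n:viewer.camera_params(n) for n in("scene","top")}
def proj(n,X):
    X=np.atleast_2d(X); p=P[n]; T=p["world_to_cam"]; c=X@T[:3,:3].T+T[:3,3]
    s=np.c_[c[:,0]/-c[:,2], -c[:,1]/-c[:,2]]; s=s*(1+p["k1"]*(s**2).sum(1,keepdims=True))
    return s@p["intrinsics"][:2,:2].T+p["intrinsics"][:2,2]
def ray(n,uv):
    p=P[n]; K=p["intrinsics"]; d=(np.array(uv,float)-K[:2,2])/K[0,0]; s=d.copy()
    for _ in range(10): s=d/(1+p["k1"]*(s@s))
    R=p["world_to_cam"][:3,:3]; t=p["world_to_cam"][:3,3]
    v=R.T@np.array([s[0],-s[1],-1]); return -R.T@t, v/np.linalg.norm(v)
def onz(n,uv,z):
    o,v=ray(n,uv); return o+v*(z-o[2])/v[2]
def tri(uvs):
    f=lambda X:np.concatenate([proj(n,X)[0]-uv for n,uv in uvs])
    s=least_squares(f,[.6,-.1,.05]); return s.x,s.fun
def crop(n,name,x0,y0,x1,y1,k):
    im=viewer.snapshot(n); c=cv2.resize(im[y0:y1,x0:x1],None,fx=k,fy=k,interpolation=cv2.INTER_CUBIC)
    cv2.imwrite(f"pics/{name}.png",c[:,:,::-1])
E
python3 - <<'E'
from h import *
for n in("scene","top"):
    viewer.snapshot(n)
    for t in("panel","panel_tab","panel_stand","balance","pan","big_weight","weight_center","drop_bottle_1"):
        for d in viewer.outline_of(n,t)[:3]:
            ys,xs=np.nonzero(d["pixels"]); print(n,t,round(d["p"],2),d["bbox"],len(xs),xs.mean().round(1),ys.mean().round(1))
crop("scene","s1",235,150,395,290,5)
crop("top","t1",230,155,430,285,4)
print(r.get_state()["clock"])
E
```

```text
scene panel 0.81 [358.0, 161.8, 16.1, 31.2] 167 363.9 175.5
scene panel 0.64 [325.2, 285.5, 53.0, 44.1] 1042 349.8 305.3
scene panel 0.61 [358.8, 135.9, 24.1, 16.5] 301 370.7 142.6
scene panel_tab 0.79 [389.9, 186.2, 19.6, 42.9] 270 399.7 204.0
scene panel_tab 0.78 [356.7, 160.3, 13.6, 35.2] 264 363.6 176.6
scene panel_tab 0.77 [323.3, 287.6, 57.8, 38.5] 983 350.4 306.0
scene panel_stand 0.56 [350.4, 168.0, 27.5, 34.9] 487 363.3 189.5
scene balance 0.92 [246.8, 192.0, 105.0, 89.8] 5990 297.5 238.5
scene pan 0.64 [277.2, 221.7, 30.4, 25.1] 529 291.8 234.3
scene pan 0.45 [274.0, 299.7, 14.6, 26.0] 362 280.3 314.3
scene big_weight 0.67 [316.2, 168.0, 11.4, 16.5] 149 323.8 175.8
scene big_weight 0.46 [277.6, 222.4, 28.5, 25.9] 531 291.9 234.3
scene weight_center 0.66 [319.0, 167.3, 13.6, 16.5] 130 324.3 175.7
scene weight_center 0.2 [273.6, 297.4, 14.7, 30.3] 296 280.7 315.1
scene drop_bottle_1 0.84 [270.3, 297.7, 19.9, 26.8] 359 280.3 314.4
top panel 0.79 [359.5, 218.4, 50.1, 6.8] 152 384.2 220.7
top panel 0.67 [228.8, 262.2, 11.9, 50.7] 404 234.3 283.3
top panel 0.64 [347.0, 266.0, 50.9, 8.9] 172 369.8 270.0
top panel_tab 0.69 [228.7, 258.7, 8.3, 51.8] 376 234.5 283.3
top panel_tab 0.67 [348.3, 266.6, 45.9, 7.0] 170 371.1 269.9
top panel_tab 0.59 [356.9, 219.8, 50.6, 6.7] 206 384.5 220.7
top panel_stand 0.8 [355.7, 212.3, 53.6, 22.4] 857 381.1 222.6
top balance 0.65 [240.6, 163.6, 70.3, 86.0] 5254 276.1 206.8
top balance 0.2 [194.5, 230.8, 18.4, 12.8] 187 201.8 236.1
top pan 0.84 [261.4, 184.0, 30.3, 32.0] 583 275.8 199.4
top pan 0.31 [364.9, 179.0, 9.2, 7.7] 115 369.0 181.9
top weight_center 0.53 [365.0, 176.5, 12.1, 10.6] 107 369.4 181.9
top drop_bottle_1 0.5 [193.7, 231.4, 15.0, 12.8] 184 201.4 236.5
1.1
```

View pics/s1.png

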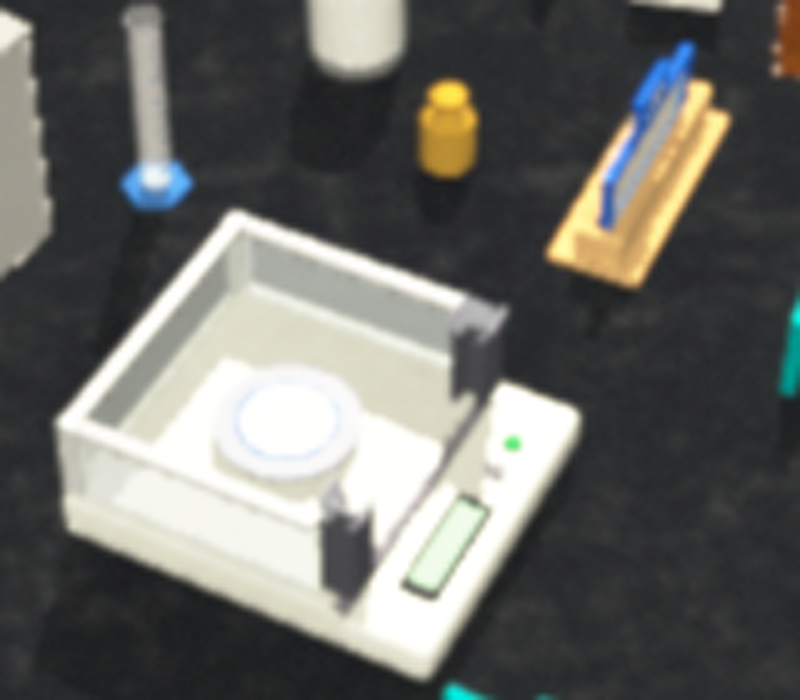

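View pics/t1.png

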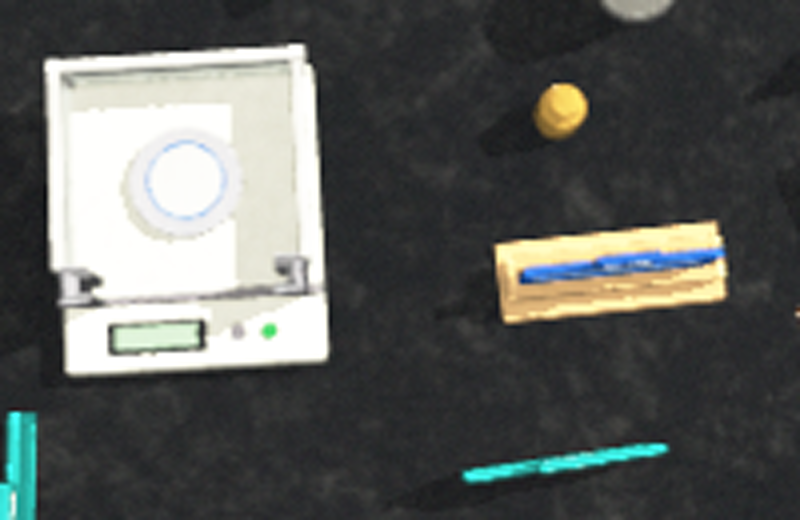

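```bash
cat > m.py <<'E'
from h import *
s=lambda x,y:((x+.5)/5-.5+235,(y+.5)/5-.5+150)
t=lambda x,y:((x+.5)/4-.5+230,(y+.5)/4-.5+155)
B=[("scene",s(288,421),(0,0,.052)),("top",t(185,180),(0,0,.052)),
("scene",s(235,212),(.09,-.097,.1)),("scene",s(62,421),(.09,.097,.1)),
("top",t(45,60),(.09,.097,.1)),("top",t(303,46),(.09,-.097,.1)),
("top",t(65,374),(-.148,.105,.04)),("top",t(329,360),(-.148,-.105,.04)),
("scene",s(430,675),(-.148,.105,.035)),("scene",s(582,412),(-.148,-.105,.037))]
def W(p,X):
    c,s_=np.cos(p[2]),np.sin(p[2]); return np.array([p[0]+c*X[0]-s_*X[1],p[1]+s_*X[0]+c*X[1],X[2]+(p[3] if len(p)>3 else 0)])
f=lambda p:np.concatenate([proj(n,W(p,X))[0]-uv for n,uv,X in B])
for p0 in ([.6,0,0],[.6,0,0,0]):
    q=least_squares(f,p0,loss="soft_l1"); print("bal",q.x.round(4),f(q.x).round(1).reshape(-1,2).tolist())
for n,pr in(("ring",B[:2]),("backR",[B[2],B[5]]),("backL",[B[3],B[4]])):
    X,e=tri([(b[0],b[1]) for b in pr]);print(n,X.round(4),e.round(2))
# weight: knob top & base
o={}
for n in("scene","top"):
    im=viewer.snapshot(n); hsv=cv2.cvtColor(im,cv2.COLOR_RGB2HSV)
    m=cv2.inRange(hsv,(108,130,60),(125,255,255)); k,l,st,c=cv2.connectedComponentsWithStats(m)
    for i in range(1,k):
        if st[i,4]>30: print(n,"blue",st[i],c[i].round(1))
    o[n]=im
E
python3 m.py
```

```text
bal [0.5752 0.0433 0.0521] [[-1.0, -0.0], [0.8, 0.7], [-0.6, 0.8], [-0.5, 0.0], [1.9, 1.3], [-0.4, 1.5], [-0.2, 0.5], [-0.1, 0.6], [-1.4, -3.3], [-0.5, -0.7]]
bal [5.751e-01 4.340e-02 5.250e-02 4.000e-04] [[-1.0, -0.1], [0.7, 0.7], [-0.6, 0.7], [-0.5, 0.0], [1.9, 1.3], [-0.4, 1.5], [-0.2, 0.6], [-0.1, 0.6], [-1.4, -3.4], [-0.5, -0.8]]
ring [0.574  0.0443 0.0546] [-0.89 -0.24  0.35  0.92]
backR [ 0.672  -0.051   0.1018] [-0.78 -0.24  0.29  0.76]
backL [0.659  0.1483 0.1056] [-1.09 -0.38  0.45  1.17]
scene blue [358 158  17  27  82] [366.1 167.1]
top blue [360 220  21   6  45] [369.7 222.6]
top blue [371 333  13  15  57] [378.1 339.5]
```

```bash
python3 - <<'E'
from h import *
crop("scene","s2",310,150,390,210,10)
crop("top","t2",350,170,420,240,10)
E
```

```text
(no output)
```

View pics/s2.png

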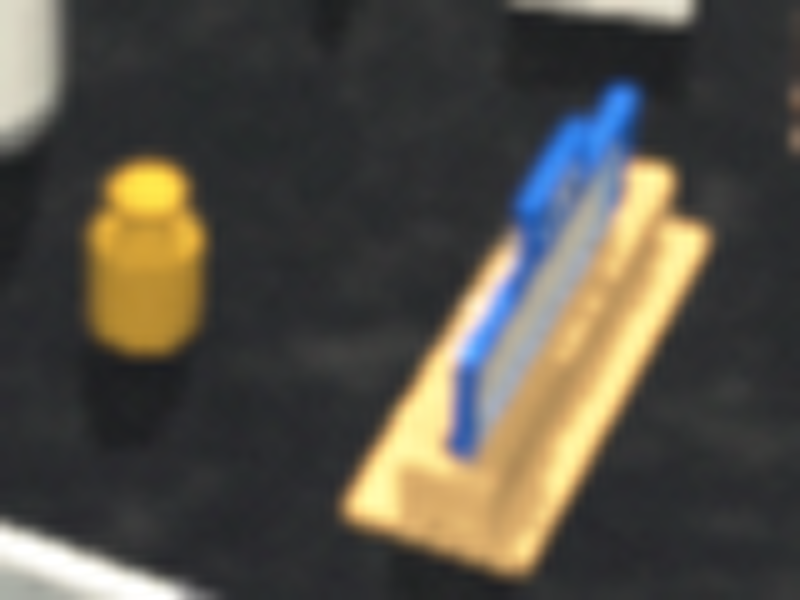

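```bash
python3 -c "
import cv2;i=cv2.imread('pics/t2.png');cv2.imwrite('pics/t2b.png',i[:600])"
```

```text
(no output)
```

View pics/t2b.png

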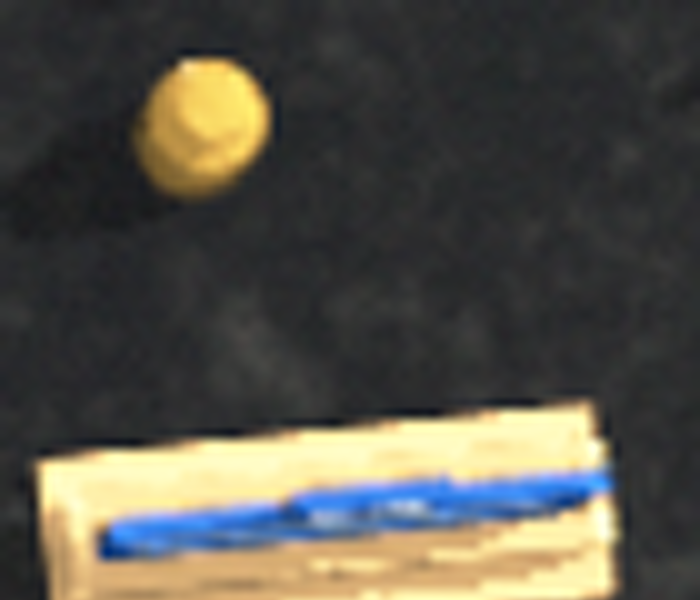

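```bash
cat > m2.py <<'E'
from h import *
s=lambda x,y:((x+.5)/10-.5+310,(y+.5)/10-.5+150)
t=lambda x,y:((x+.5)/10-.5+350,(y+.5)/10-.5+170)
def W(p,X):
    c,s_=np.cos(p[2]),np.sin(p[2]); return np.array([p[0]+c*X[0]-s_*X[1],p[1]+s_*X[0]+c*X[1],X[2]+p[3]])
B=[("scene",s(468,362),(0,.078,.065)),("scene",s(628,88),(0,-.078,.065)),("scene",s(526,208),(0,.025,.09)),("scene",s(578,120),(0,-.025,.09)),
("top",t(107,530),(0,.078,.065)),("top",t(607,479),(0,-.078,.065)),("top",t(300,502),(0,.025,.09)),("top",t(450,484),(0,-.025,.09))]
f=lambda p:np.concatenate([proj(n,W(p,X))[0]-uv for n,uv,X in B])
q=least_squares(f,[.55,-.2,0,0],loss="soft_l1"); print("panel",q.x.round(4),f(q.x).round(1).reshape(-1,2).tolist())
for i in range(4): print(tri([B[i][:2],B[i+4][:2]])[0].round(4))
# weight: knob top centre z .06 ; body silhouette bottom
print("knob",tri([("scene",s(148,188)),("top",t(213,108))]))
print(onz("scene",s(148,188),.06),onz("top",t(213,108),.06))
print("base",onz("scene",s(146,328),.0),onz("top",t(188,145),.0))
E
python3 m2.py
```

```text
panel [ 0.5067 -0.2998  0.1041  0.0102] [[-1.4, -0.0], [-1.1, -0.2], [-0.8, -0.1], [-0.8, -0.1], [0.6, 0.8], [0.3, 0.6], [-0.5, 0.9], [0.7, 0.9]]
[ 0.4975 -0.2212  0.0772]
[ 0.5141 -0.3773  0.0753]
[ 0.5049 -0.2776  0.0978]
[ 0.5094 -0.3231  0.1014]
knob (array([ 0.63582417, -0.25852053,  0.0629874 ]), array([-0.63127053, -0.15199184,  0.21506633,  0.56954342]))
[ 0.63527472 -0.26203558  0.06      ] [ 0.63835993 -0.25828428  0.06      ]
base [ 0.6323945  -0.25827058  0.        ] [ 0.63915574 -0.25776607  0.        ]
```

```bash
cat > go.py <<'E'
import sys
from h import *
from scipy.spatial.transform import Rotation as R
def rel(x,y,z,th):
    st=r.get_state(); M=R.from_quat(st["eef_rot"]).as_matrix(); p=st["tool_pos"]
    d=M.T@(np.array([x,y,z])-p)*100
    h=np.degrees(np.arctan2(M[1,0],M[0,0])); dy=(-(th-h)+180)%360-180
    print("t",st["clock"],"pos",p.round(4),"heading",h.round(2),"tilt",np.degrees(np.arccos(-M[2,2])).round(2),"q7",st["q"].round(2),"F",st["contact_force"].round(1),"open",round(st["opening"],3))
    print("shift cm",d.round(2),"yaw",dy.round(2))
if __name__=="__main__": rel(*map(float,sys.argv[1:5]))
E
python3 go.py .507 -.300 .2 95.96
```

```text
t 1.3 pos [ 0.1599 -0.6042  0.2527] heading 14.83 tilt 0.0 q7 [ 1.35  0.69 -0.19  1.57  0.16  0.9  -0.22] F [0.2 0.7 0. ] open 0.998
shift cm [ 41.33 -20.53   5.27] yaw -81.13
```

```bash
python3 -m inch '[[0,[2,-1,0],-4],[0,[5,-2.5,0],-10],[0,[8,-4,0],-16],[0,[11,-5.5,0.5],-22],[0,[14,-7,1],-28],[0,[17,-8.5,1.5],-34],[0,[20,-10,2],-40],[0,[23,-11.5,2.5],-46],[0,[26,-13,3],-52],[0,[29,-14.5,3.5],-58],[0,[32,-16,4],-64],[0,[35,-17.5,4.5],-70],[0,[38,-19,5],-76],[0,[40.3,-20,5.3],-79],[0,[41.3,-20.5,5.3],-81.1],[0,[41.3,-20.5,5.3],-81.1],[0,[41.3,-20.5,5.3],-81.1]]' 15; python3 go.py .507 -.300 .0825 95.96; python3 - <<'E'
from h import *
crop("scene","s3",290,90,450,210,5)
crop("top","t3",310,160,470,280,5)
E
```

```text
clock: 3.0
tool_pos: [0.5056, -0.3017, 0.1997]
eef_rot: [0.67, 0.742, -0.001, -0.0]
contact_force: [0.1, -0.6, -1.1]
opening: 1.001
t 3.0 pos [ 0.5056 -0.3017  0.1997] heading 95.79 tilt 0.1 q7 [ 0.75  0.75 -0.52  1.72  0.49  0.8   0.11] F [ 0.1 -0.6 -1.1] open 1.001
shift cm [ 0.17  0.18 11.72] yaw -0.17
```

View pics/s3.png

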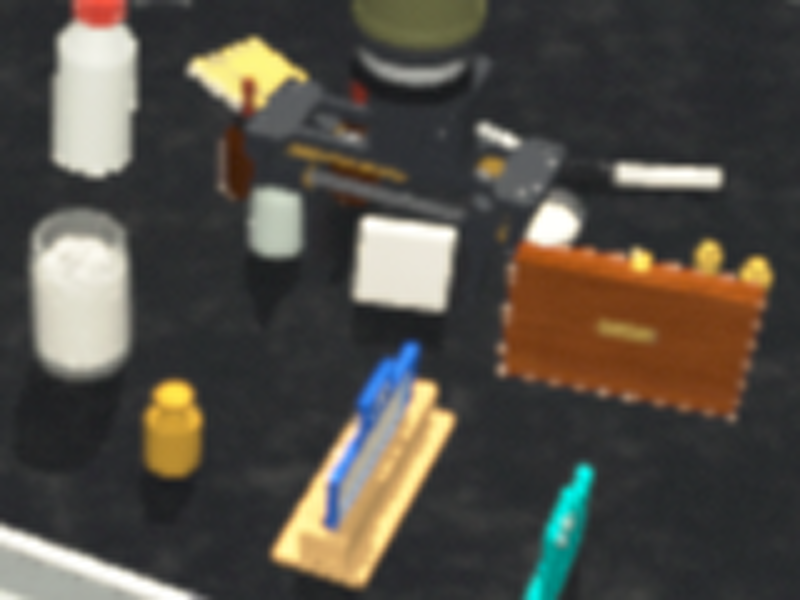

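View pics/t3.png

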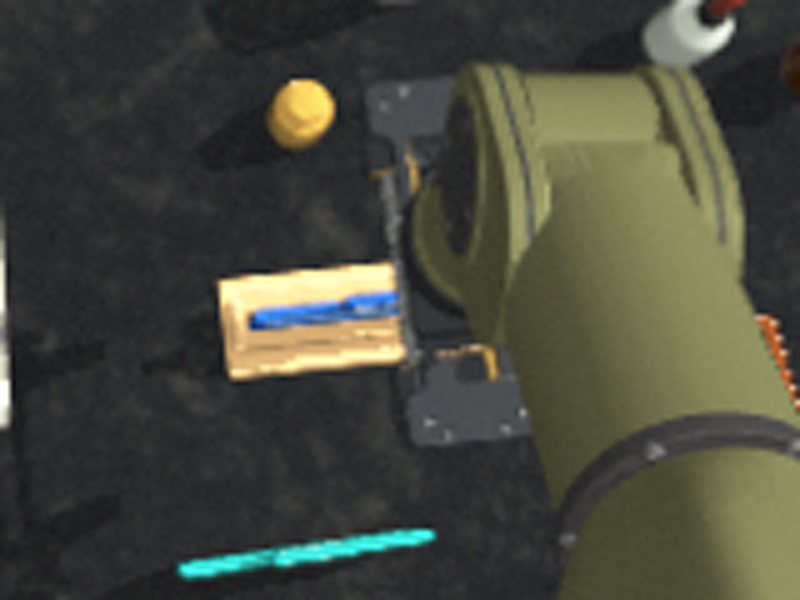

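```bash
python3 - <<'E'
from h import *
c=np.array([.5056,-.3017,.2]);u=np.array([np.sin(np.radians(95.8)),-np.cos(np.radians(95.8)),0])
for nm,X in(("bodyc",c+[0,0,.06]),("tip+",c+u*.05-[0,0,.014]),("tip-",c-u*.05-[0,0,.014]),("edge+",c+u*.0935+[0,0,.05]),("edge-",c-u*.0935+[0,0,.05])):
    print(nm,((proj("scene",X)[0]-[290,90])*5).round(),((proj("top",X)[0]-[310,160])*5).round())
E
```

```text
bodyc [393. 179.] [443. 265.]
tip+ [310. 254.] [404. 196.]
tip- [457. 296.] [428. 371.]
edge+ [252. 155.] [415.  96.]
edge- [536. 232.] [463. 445.]
```

```bash
python3 -m inch '[[0,[0.2,0.2,1],0],[0,[0.2,0.2,3],0],[0,[0.2,0.2,5],0],[0,[0.2,0.2,7],0],[0,[0.2,0.2,7],0],[0,[0.2,0.2,7],0]]'; python3 go.py .507 -.300 .0825 95.96; python3 - <<'E'
from h import *
im=viewer.snapshot("scene")[130:210,320:420].astype(float)
im=255*(im/255)**.6
cv2.imwrite("pics/s4.png",cv2.resize(im.astype('uint8'),None,fx=7,fy=7,interpolation=cv2.INTER_CUBIC)[:,:,::-1])
c=np.array([.507,-.300,.13]);u=np.array([np.sin(np.radians(95.8)),-np.cos(np.radians(95.8)),0])
for X in (c+u*.044-[0,0,.014],c-u*.044-[0,0,.014],c-[0,0,.014]): print(((proj("scene",X)[0]-[320,130])*7).round())
E
```

```text
clock: 3.7
tool_pos: [0.5081, -0.2983, 0.1295]
eef_rot: [0.67, 0.743, -0.0, -0.0]
contact_force: [-0.0, -0.3, 1.0]
opening: 1.003
t 3.7 pos [ 0.5081 -0.2983  0.1295] heading 95.89 tilt 0.05 q7 [ 0.71  0.84 -0.45  1.77  0.56  0.66  0.04] F [-0.  -0.3  1. ] open 1.003
shift cm [-0.15 -0.13  4.7 ] yaw -0.07
[223. 199.]
[398. 250.]
[310. 224.]
```

View pics/s4.png

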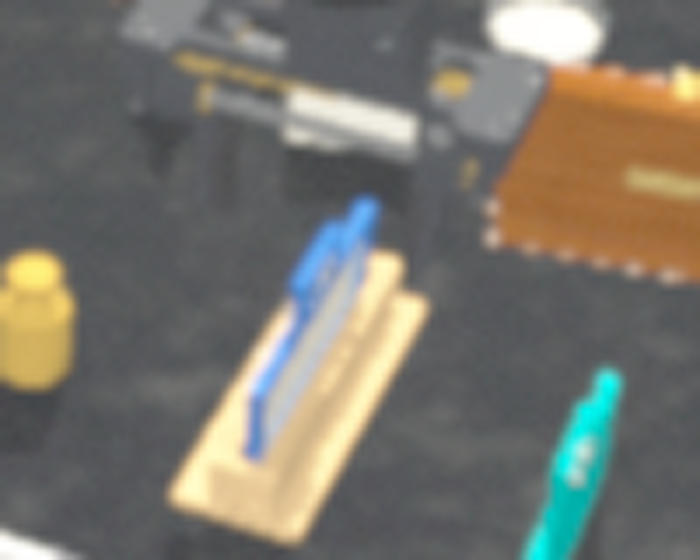

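```bash
python3 -m inch '[[0,[-0.15,-0.15,0.5],0],[0,[-0.15,-0.15,1.5],0],[0,[-0.15,-0.15,2.5],0],[0,[-0.15,-0.15,3.5],0],[0,[-0.15,-0.15,4.3],0],[0,[-0.15,-0.15,4.6],0],[0,[-0.15,-0.15,4.6],0],[0.5,[-0.15,-0.15,4.6],0],[1,[-0.15,-0.15,4.6],0],[1,[-0.15,-0.15,4.6],0],[1,[-0.15,-0.15,4.6],0],[1,[-0.15,-0.15,4.6],0],[1,[-0.15,-0.15,4.6],0],[1,[-0.15,-0.15,4.6],0],[1,[-0.15,-0.15,4.6],0]]' 15; python3 go.py .507 -.300 .0825 95.96
```

```text
clock: 5.25
tool_pos: [0.5072, -0.2998, 0.0837]
eef_rot: [0.67, 0.743, -0.0, 0.0]
contact_force: [-0.6, -0.5, 0.3]
opening: 0.299
t 5.25 pos [ 0.5072 -0.2998  0.0837] heading 95.93 tilt 0.0 q7 [ 0.69  0.91 -0.4   1.79  0.61  0.57  0.  ] F [-0.6 -0.5  0.3] open 0.299
shift cm [-0.02 -0.02  0.12] yaw -0.03
```

```bash
python3 -m inch '[[1,[0,0,0],0],[1,[0,0,0],0],[1,[0,0,0],0],[1,[0,0,0],0],[1,[0,0,0],0],[1,[0,0,0],0],[1,[0,0,0],0]]' 15; python3 go.py .507 -.300 .0825 95.96
```

```text
clock: 5.95
tool_pos: [0.5072, -0.2998, 0.0837]
eef_rot: [0.67, 0.743, -0.0, -0.0]
contact_force: [0.9, -0.2, 0.2]
opening: 0.09
t 5.95 pos [ 0.5072 -0.2998  0.0837] heading 95.93 tilt 0.0 q7 [ 0.69  0.91 -0.4   1.79  0.61  0.57  0.  ] F [ 0.9 -0.2  0.2] open 0.09
shift cm [-0.02 -0.02  0.12] yaw -0.03
```

```bash
python3 -m inch '[[1,[0,0,0],0],[1,[0,0,0],0],[1,[0,0,-0.5],0],[1,[0,0,-1],0],[1,[0,0,-2],0],[1,[0,0,-3],0],[1,[0,0,-4.5],0],[1,[0,0,-6],0],[1,[0,0,-8],0],[1,[0,0,-10],0],[1,[0,0,-12],0],[1,[0,0,-13],0],[1,[0,0,-13],0],[1,[0,0,-13],0],[1,[0,0,-13],0]]' 25; python3 go.py .4903 .0389 .2137 92.98;python3 - <<'E'
from h import *
crop("scene","s5",300,80,420,200,5)
crop("top","t5",310,160,470,280,5)
E
```

```text
clock: 7.45
tool_pos: [0.5065, -0.2996, 0.2128]
eef_rot: [0.67, 0.743, -0.0, -0.001]
contact_force: [-0.3, -0.5, -2.4]
opening: 0.089
t 7.45 pos [ 0.5065 -0.2996  0.2128] heading 95.93 tilt 0.11 q7 [ 0.76  0.73 -0.53  1.71  0.47  0.83  0.12] F [-0.3 -0.5 -2.4] open 0.089
shift cm [33.84  1.89 -0.06] yaw 2.95
```

View pics/s5.png

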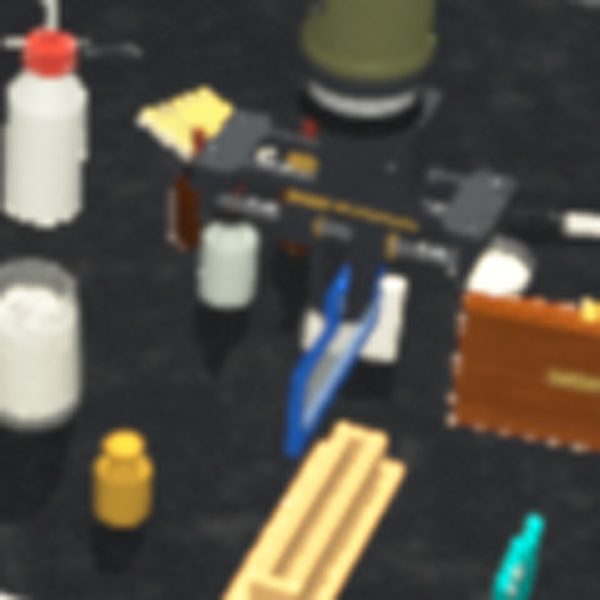

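View pics/t5.png

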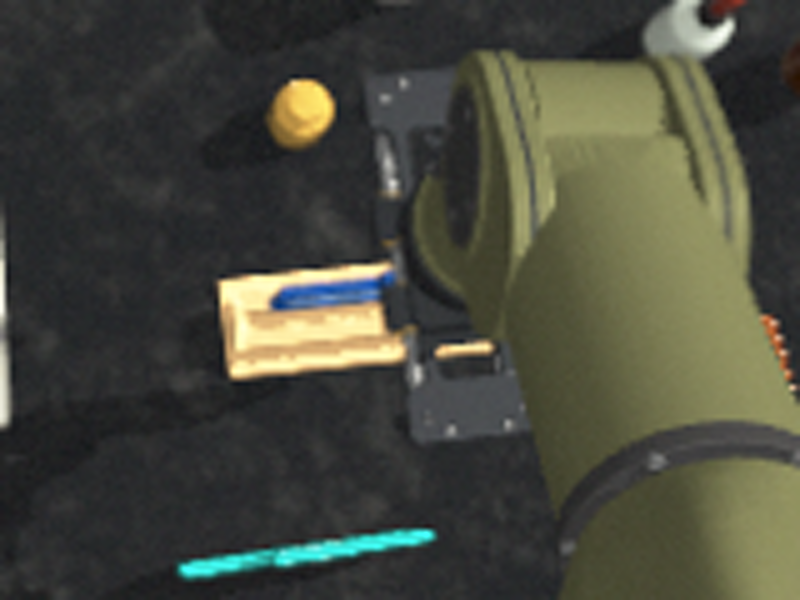

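```bash
python3 -m inch '[[1,[0.7,0,0],0],[1,[2,0.1,0],0.2],[1,[4,0.2,0],0.4],[1,[6.5,0.4,0],0.7],[1,[9,0.5,0],1],[1,[12,0.7,0],1.2],[1,[15,0.8,0],1.4],[1,[18,1,0],1.6],[1,[21,1.2,0],1.9],[1,[24,1.3,0],2.2],[1,[27,1.5,0],2.5],[1,[29.5,1.6,0],2.7],[1,[31.5,1.8,0],2.9],[1,[33,1.9,0],3],[1,[33.8,1.9,0],3],[1,[33.8,1.9,0],3],[1,[33.8,1.9,0],3],[1,[33.8,1.9,0],3],[1,[33.8,1.9,0],3]]'; python3 go.py .4903 .0389 .2137 92.98;python3 - <<'E'
from h import *
crop("scene","s6",240,130,400,290,5)
import cv2
i=cv2.imread("pics/s6.png");cv2.imwrite("pics/s6.png",i[100:700])
crop("top","t6",220,155,340,275,5)
E
```

```text
clock: 9.45
tool_pos: [0.4912, 0.0374, 0.2136]
eef_rot: [0.689, 0.724, -0.0, 0.0]
contact_force: [-0.3, 0.1, -0.9]
opening: 0.089
t 9.45 pos [0.4912 0.0374 0.2136] heading 92.83 tilt 0.03 q7 [ 0.12  0.61 -0.46  1.99  0.44  0.64 -0.57] F [-0.3  0.1 -0.9] open 0.089
shift cm [ 0.16 -0.08 -0.01] yaw -0.15
```

View pics/s6.png

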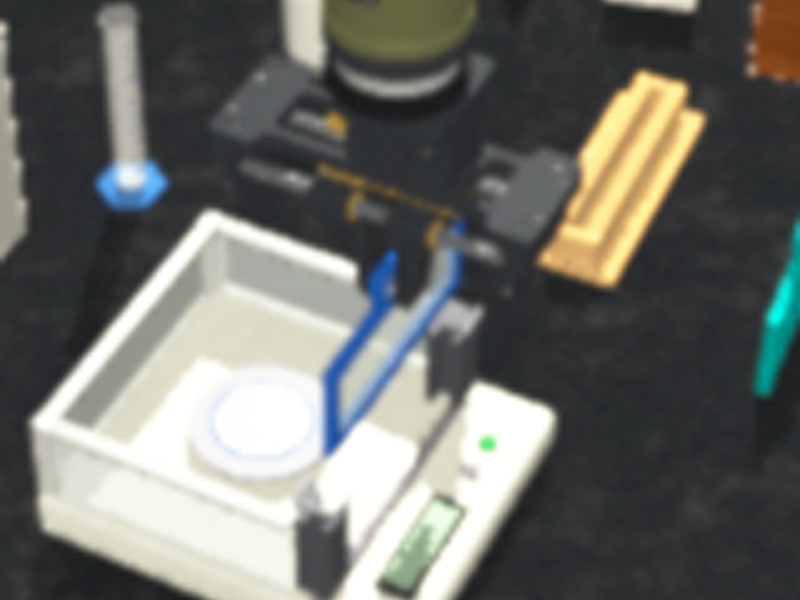

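View pics/t6.png

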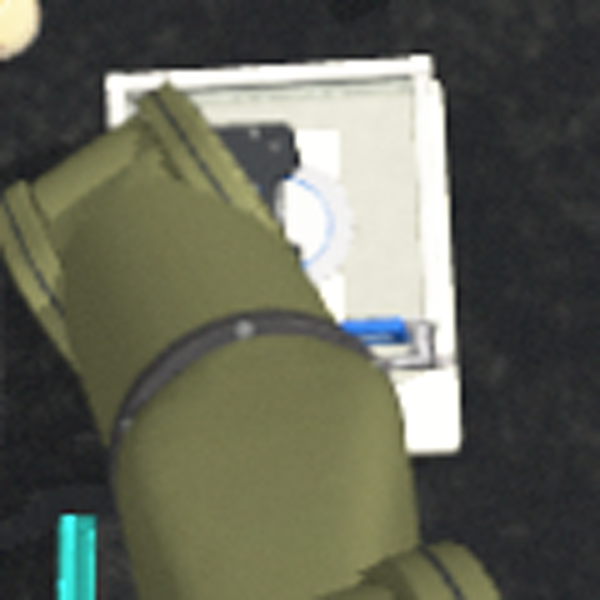

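```bash
python3 - <<'E'
import cv2,numpy as np
s=cv2.imread("pics/scene0.png");t=cv2.imread("pics/top0.png")
a=[s[205:245,320:350],s[240:280,290:320],t[215:235,240:260],t[212:232,295:315]]
a=[cv2.resize(x,(390,int(390*x.shape[0]/x.shape[1])),interpolation=cv2.INTER_CUBIC)[:390] if i>1 else cv2.resize(x,(300,400),interpolation=cv2.INTER_CUBIC) for i,x in enumerate(a)]
cv2.imwrite("pics/lipS.png",np.hstack(a[:2]));cv2.imwrite("pics/lipT.png",np.hstack(a[2:]))
E
```

```text
(no output)
```

View pics/lipS.png

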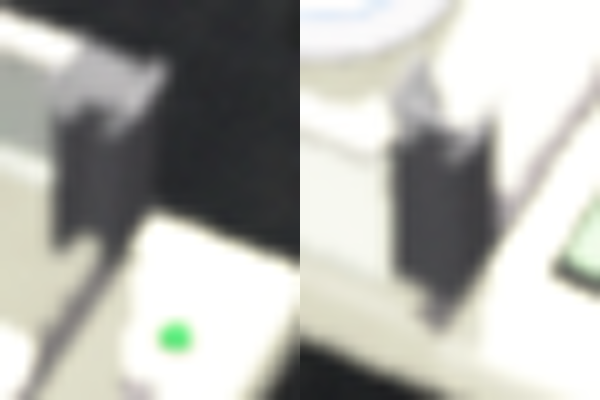

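View pics/lipT.png

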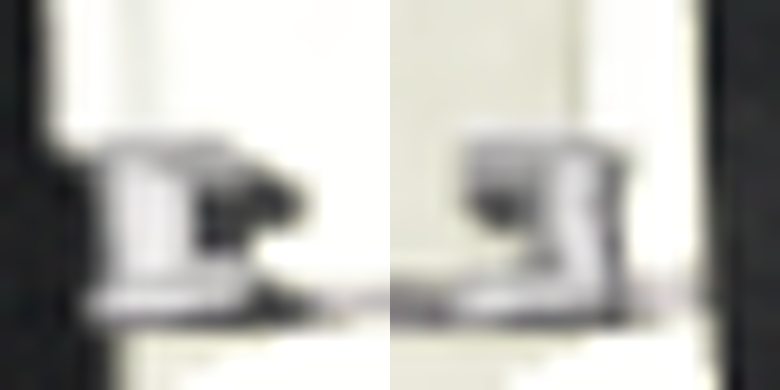

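```bash
python3 - <<'E'
from h import *
p=[.5752,.0433,.0521]
def W(X):
    c,s=np.cos(p[2]),np.sin(p[2]);return np.array([p[0]+c*X[0]-s*X[1],p[1]+s*X[0]+c*X[1],X[2]])
for y in(.085,-.085): print(y,"top",proj("top",W((-.085,y,.11)))[0].round(2),"scene",proj("scene",W((-.085,y,.11)))[0].round(2), "px/m",(proj("top",W((-.075,y,.11)))-proj("top",W((-.085,y,.11))))[0].round(2))
# held panel predicted
th=np.radians(2.83);c=np.array([.4912,.0374,.2136])
for s in(.078,-.078):
    X=c+[-np.sin(th)*s,np.cos(th)*s,.0018-.0125]
    print("panel top corner",((proj("scene",X)[0]-[240,150])*5).round(),((proj("top",X)[0]-[220,155])*5).round())
    X=X-[0,0,.065]
    print("panel bottom corner",((proj("scene",X)[0]-[240,150])*5).round(),((proj("top",X)[0]-[220,155])*5).round())
E
```

```text
0.085 top [247.2  226.37] scene [302.42 250.77] px/m [-0.07 -3.3 ]
-0.085 top [303.56 223.42] scene [329.84 211.75] px/m [-0.15 -3.3 ]
panel top corner [317. 377.] [119. 338.]
panel bottom corner [318. 459.] [141. 350.]
panel top corner [449. 199.] [400. 324.]
panel bottom corner [446. 281.] [406. 337.]
```

```bash
python3 - <<'E'
from h import *
s=viewer.snapshot("scene");t=viewer.snapshot("top")
cv2.imwrite("pics/s7.png",cv2.resize(s[170:250,295:345],None,fx=7,fy=7,interpolation=cv2.INTER_NEAREST)[:,:,::-1])
cv2.imwrite("pics/t7.png",cv2.resize(t[210:240,285:315],None,fx=16,fy=16,interpolation=cv2.INTER_NEAREST)[:,:,::-1])
E
```

```text
(no output)
```

View pics/s7.png

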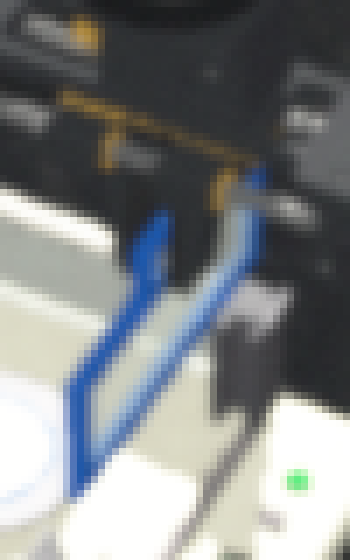

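View pics/t7.png

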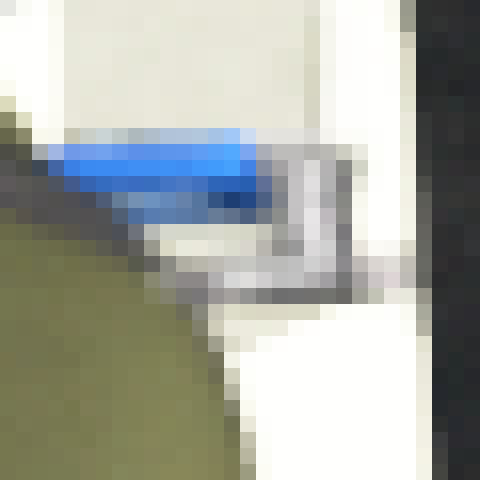

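```bash
sed -i '/^# weight/,$d' m.py; cat >> m.py <<'E'
b={"scene":np.array([-2.1,0.3]),"top":np.array([-.3,.5])}
B.pop(8)
B+=[("top",(247.2-.6,226.7),(-.085,.085,.11)),("top",(303.56+.2,223.4),(-.085,-.085,.11))][:0]
g=lambda p:np.concatenate([proj(n,W(p,X))[0]-uv-b[n] for n,uv,X in B])
q=least_squares(g,[.6,0,0],loss="soft_l1"); print("bal corr",q.x.round(4),g(q.x).round(1).reshape(-1,2).tolist())
print("slot",W(q.x,(-.085,0,0)))
E
python3 m.py
```

```text
bal [0.5752 0.0433 0.0521] [[-1.0, -0.0], [0.8, 0.7], [-0.6, 0.8], [-0.5, 0.0], [1.9, 1.3], [-0.4, 1.5], [-0.2, 0.5], [-0.1, 0.6], [-1.4, -3.3], [-0.5, -0.7]]
bal [5.751e-01 4.340e-02 5.250e-02 4.000e-04] [[-1.0, -0.1], [0.7, 0.7], [-0.6, 0.7], [-0.5, 0.0], [1.9, 1.3], [-0.4, 1.5], [-0.2, 0.6], [-0.1, 0.6], [-1.4, -3.4], [-0.5, -0.8]]
ring [0.574  0.0443 0.0546] [-0.89 -0.24  0.35  0.92]
backR [ 0.672  -0.051   0.1018] [-0.78 -0.24  0.29  0.76]
backL [0.659  0.1483 0.1056] [-1.09 -0.38  0.45  1.17]
bal corr [0.5773 0.046  0.0563] [[-0.0, -0.0], [0.2, -0.5], [0.2, 0.8], [0.5, 0.2], [1.3, 0.3], [-1.1, 0.2], [-0.5, -0.5], [-0.4, -0.7], [0.5, -0.9]]
slot [0.49248123 0.04122397 0.        ]
```

```bash
python3 go.py .4918 .0405 .1937 93.1; python3 -m inch '[[1,[0.1,0,0.2],-0.1],[1,[0.3,0,0.6],-0.3],[1,[0.3,0,1.2],-0.3],[1,[0.3,0,1.6],-0.3],[1,[0.3,0,1.9],-0.3],[1,[0.3,0,1.9],-0.3],[1,[0.3,0,1.9],-0.3]]'; python3 go.py .4918 .0405 .1757 93.1;  python3 - <<'E'
from h import *
s=viewer.snapshot("scene");t=viewer.snapshot("top")
cv2.imwrite("pics/s8.png",cv2.resize(s[170:270,280:350],None,fx=6,fy=6,interpolation=cv2.INTER_NEAREST)[:,:,::-1])
cv2.imwrite("pics/t8.png",cv2.resize(t[210:240,285:315],None,fx=16,fy=16,interpolation=cv2.INTER_NEAREST)[:,:,::-1])
E
```

```text
t 9.65 pos [0.4912 0.038  0.2137] heading 92.88 tilt 0.01 q7 [ 0.12  0.61 -0.46  1.99  0.44  0.64 -0.57] F [ 0.4 -0.5 -1.9] open 0.09
shift cm [0.25 0.07 2.  ] yaw -0.22
clock: 10.35
tool_pos: [0.491, 0.0414, 0.1946]
eef_rot: [0.687, 0.727, -0.0, -0.0]
contact_force: [-0.0, 0.5, -1.8]
opening: 0.089
t 10.35 pos [0.491  0.0414 0.1946] heading 93.23 tilt 0.01 q7 [ 0.09  0.64 -0.43  2.01  0.47  0.59 -0.6 ] F [-0.   0.5 -1.8] open 0.089
shift cm [-0.09  0.07  1.89] yaw 0.13
```

View pics/s8.png

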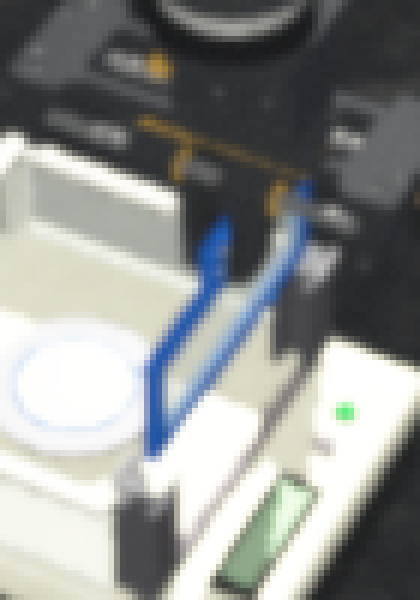

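View pics/t8.png

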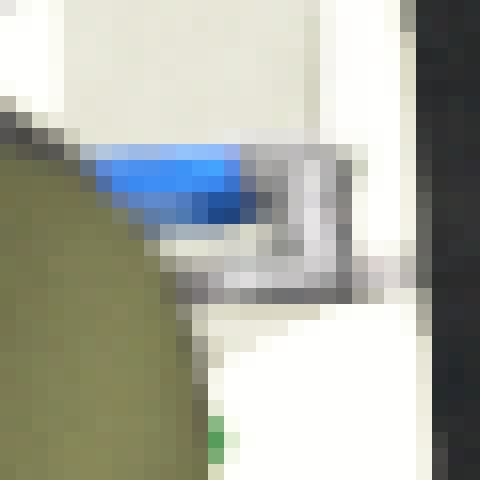

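```bash
python3 -m inch '[[1,[-0.05,0,0.3],0],[1,[-0.05,0,0.6],0],[1,[-0.05,0,0.9],0],[1,[-0.05,0,1.2],0],[1,[-0.05,0,1.5],0],[1,[-0.05,0,1.8],0],[1,[-0.05,0,1.8],0]]'; python3 go.py .4918 .0405 .1157 93.1;  python3 - <<'E'
from h import *
s=viewer.snapshot("scene");t=viewer.snapshot("top")
cv2.imwrite("pics/s9.png",cv2.resize(s[170:270,280:350],None,fx=6,fy=6,interpolation=cv2.INTER_NEAREST)[:,:,::-1])
cv2.imwrite("pics/t9.png",cv2.resize(t[210:240,285:315],None,fx=16,fy=16,interpolation=cv2.INTER_NEAREST)[:,:,::-1])
E
```

```text
clock: 11.15
tool_pos: [0.4908, 0.0408, 0.1763]
eef_rot: [0.687, 0.727, -0.0, -0.0]
contact_force: [-0.8, 0.7, -0.7]
opening: 0.087
t 11.15 pos [0.4908 0.0408 0.1763] heading 93.24 tilt 0.04 q7 [ 0.08  0.67 -0.41  2.03  0.49  0.54 -0.62] F [-0.8  0.7 -0.7] open 0.087
shift cm [-0.04  0.1   6.06] yaw 0.14
```

View pics/s9.png

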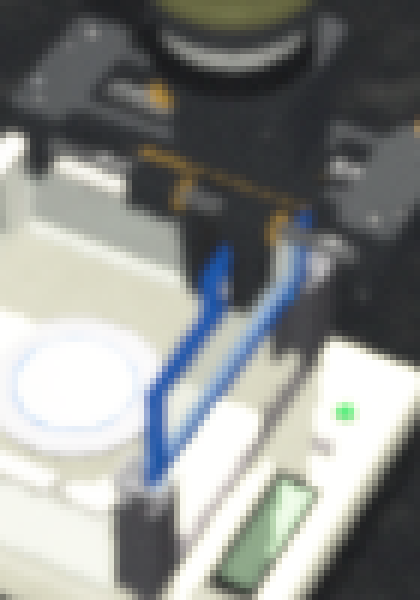

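View pics/t9.png

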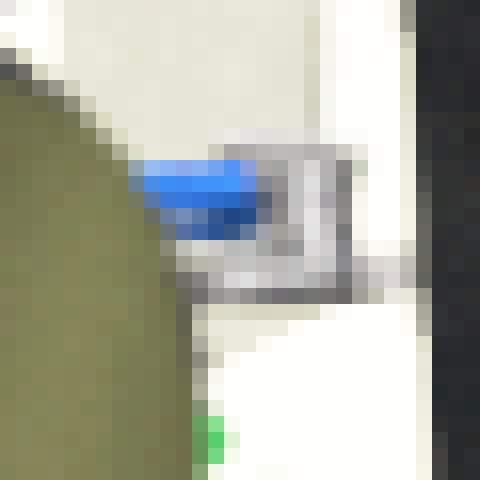

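```bash
python3 -m inch '[[1,[0,0,0.2],0],[1,[0,0,0.4],0],[1,[0,0,0.6],0],[1,[0,0,0.8],0],[1,[0,0,1.0],0],[1,[0,0,1.2],0],[1,[0,0,1.2],0]]'; python3 go.py .4918 .0405 .1157 93.1
```

```text
clock: 11.95
tool_pos: [0.4909, 0.0408, 0.1644]
eef_rot: [0.687, 0.727, -0.0, -0.0]
contact_force: [-0.4, 0.2, -0.7]
opening: 0.092
t 11.95 pos [0.4909 0.0408 0.1644] heading 93.23 tilt 0.03 q7 [ 0.07  0.68 -0.39  2.04  0.51  0.51 -0.64] F [-0.4  0.2 -0.7] open 0.092
shift cm [-0.04  0.09  4.87] yaw 0.13
```

```bash
python3 -m inch '[[1,[0,0,0.3],0],[1,[0,0,0.6],0],[1,[0,0,0.9],0],[1,[0,0,1.2],0],[1,[0,0,1.5],0],[1,[0,0,1.8],0],[1,[0,0,2.1],0],[1,[0,0,2.4],0],[1,[0,0,2.7],0],[1,[0,0,3],0],[1,[0,0,3.3],0],[1,[0,0,3.6],0],[1,[0,0,3.9],0],[1,[0,0,4.1],0],[1,[0,0,4.1],0]]'; python3 go.py .4918 .0405 .1157 93.1; python3 - <<'E'
from h import *
s=viewer.snapshot("scene")
cv2.imwrite("pics/s10.png",cv2.resize(s[170:270,280:350],None,fx=6,fy=6,interpolation=cv2.INTER_NEAREST)[:,:,::-1])
E
```

```text
clock: 13.45
tool_pos: [0.4909, 0.0408, 0.1234]
eef_rot: [0.687, 0.727, -0.0, -0.0]
contact_force: [-0.9, -0.0, -0.7]
opening: 0.087
t 13.45 pos [0.4909 0.0408 0.1234] heading 93.23 tilt 0.03 q7 [ 0.02  0.75 -0.32  2.07  0.57  0.41 -0.69] F [-0.9 -0.  -0.7] open 0.087
shift cm [-0.04  0.09  0.77] yaw 0.13
```

View pics/s10.png

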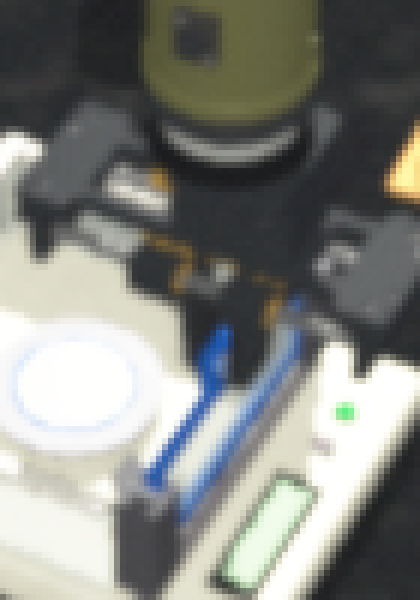

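The panel is in the grooves, with its top edge running between the lips at (150,470) and (300,310) in this crop. About 8 mm remain, so I'll go down until it touches.

```bash
python3 -m inch '[[1,[0,0,0.2],0],[1,[0,0,0.4],0],[1,[0,0,0.55],0],[1,[0,0,0.65],0],[1,[0,0,0.75],0],[1,[0,0,0.75],0]]'; python3 go.py .4918 .0405 .1157 93.1
```

```text
clock: 14.1
tool_pos: [0.491, 0.0409, 0.1161]
eef_rot: [0.687, 0.727, -0.0, -0.0]
contact_force: [-0.2, -0.7, -0.7]
opening: 0.087
t 14.1 pos [0.491  0.0409 0.1161] heading 93.23 tilt 0.01 q7 [ 0.01  0.77 -0.3   2.07  0.58  0.39 -0.7 ] F [-0.2 -0.7 -0.7] open 0.087
shift cm [-0.04  0.08  0.04] yaw 0.13
```

```bash
python3 -m inch '[[1,[0,0,0.1],0],[1,[0,0,0.2],0],[1,[0,0,0.3],0],[1,[0,0,0.3],0]]'; python3 go.py .4918 .0405 .1157 93.1
```

```text
clock: 14.5
tool_pos: [0.4918, 0.0409, 0.1155]
eef_rot: [0.687, 0.727, 0.001, 0.001]
contact_force: [-4.1, -1.2, 23.1]
opening: 0.087
t 14.5 pos [0.4918 0.0409 0.1155] heading 93.23 tilt 0.18 q7 [ 0.01  0.77 -0.3   2.07  0.58  0.38 -0.7 ] F [-4.1 -1.2 23.1] open 0.087
shift cm [-0.04  0.   -0.02] yaw 0.13
```

```bash
python3 -m inch '[[1,[0,0,-0.15],0],[0.8,[0,0,-0.15],0],[0.6,[0,0,-0.15],0],[0.5,[0,0,-0.15],0],[0.5,[0,0,-0.15],0],[0.5,[0,0,-0.15],0],[0.5,[0,0,-0.15],0]]'; python3 go.py .4918 .0405 .1157 93.1
```

```text
clock: 15.2
tool_pos: [0.491, 0.0409, 0.1146]
eef_rot: [0.687, 0.727, -0.0, -0.0]
contact_force: [0.1, 0.6, -0.2]
opening: 0.503
t 15.2 pos [0.491  0.0409 0.1146] heading 93.23 tilt 0.01 q7 [ 0.01  0.77 -0.3   2.07  0.58  0.38 -0.7 ] F [ 0.1  0.6 -0.2] open 0.503
shift cm [-0.04  0.07 -0.11] yaw 0.13
```

```bash
python3 -m inch '[[0.5,[0,0,-0.5],0],[0.5,[0,0,-1.5],0],[0.5,[0,0,-3],0],[0.3,[0,0,-5],0],[0,[0,0,-7],0],[0,[0,0,-9],0],[0,[0,0,-11],0],[0,[0,0,-12],0],[0,[0,0,-12],0]]'; cat > m3.py <<'E'
from h import *
b={"scene":np.array([-2.1,0.3]),"top":np.array([-.3,.5])}
def blob(n):
    im=viewer.snapshot(n); hsv=cv2.cvtColor(im,cv2.COLOR_RGB2HSV)
    m=cv2.inRange(hsv,(16,110,70),(30,255,255)); k,l,st,c=cv2.connectedComponentsWithStats(m)
    for i in range(1,k):
        if st[i,4]>40: print(n,st[i],c[i].round(2))
    return m
# fit silhouette: project cylinder model, compare with mask bbox
blob("scene");blob("top")
s=lambda x,y:((x+.5)/10-.5+310,(y+.5)/10-.5+150)
t=lambda x,y:((x+.5)/10-.5+350,(y+.5)/10-.5+170)
for bb in(b,{"scene":0,"top":0}):
    X,e=tri([("scene",s(148,188)+bb["scene"]),("top",t(213,108)+bb["top"])]);print("knob",X.round(4),e.round(2))
    print(onz("scene",s(148,188)+bb["scene"],.06).round(4),onz("top",t(213,108)+bb["top"],.06).round(4))
E
python3 m3.py; python3 - <<'E'
from h import *
crop("scene","s11",240,150,340,280,6)
E
```

```text
clock: 16.1
tool_pos: [0.4918, 0.041, 0.2362]
eef_rot: [0.687, 0.727, 0.001, 0.001]
contact_force: [-0.1, -1.0, 0.4]
opening: 0.995
scene [67 37 16 16 83] [73.92 44.83]
scene [342 103  13  10  59] [347.66 107.56]
scene [344 164  37  44 572] [363.11 187.07]
top [363 176  14  14 144] [369.75 182.33]
top [359 217  50   9 156] [383.72 220.82]
top [354 221  54  12 161] [377.1  227.77]
top [486 266  10   7  54] [490.19 268.93]
knob [ 0.6382 -0.2566  0.0607] [ 0.56  0.14 -0.19 -0.51]
[ 0.6406 -0.257   0.06  ] [ 0.6367 -0.2573  0.06  ]Traceback (most recent call last):
  File "m3.py", line 14, in <module>
    X,e=tri([("scene",s(148,188)+bb["scene"]),("top",t(213,108)+bb["top"])]);print("knob",X.round(4),e.round(2))
                      ~~~~~~~~~~^~~~~~~~~~~~
TypeError: can only concatenate tuple (not "int") to tuple
```

```bash
python3 -c "
import cv2;i=cv2.imread('pics/s11.png');cv2.imwrite('pics/s11b.png',i[180:])"
```

```text
(no output)
```

View pics/s11b.png

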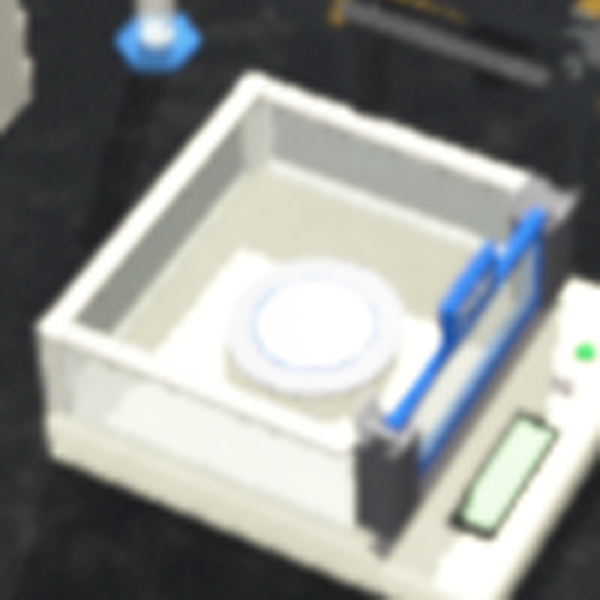

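```bash
python3 - <<'E'
from h import *
o={}
for n in("scene","top"):
    viewer.snapshot(n)
    for k in("cotton_jar","cylinder_25","timer"):
        d=viewer.outline_of(n,k)
        if d:
            b=d[0]["bbox"]; o.setdefault(k,[]).append((n,(b[0]+b[2]/2,b[1]+b[3]/2))); print(n,k,round(d[0]["p"],2),b)
for k,v in o.items():
    if len(v)==2: print(k,tri(v)[0].round(3))
E
python3 go.py .638 -.257 .2 90
```

```text
scene cotton_jar 0.5 [296.3, 134.5, 8.3, 22.7]
scene cylinder_25 0.86 [260.7, 150.7, 8.9, 41.6]
scene timer 0.6 [357.9, 134.4, 25.7, 20.2]
top cotton_jar 0.82 [378.3, 131.3, 27.0, 27.6]
top cylinder_25 0.61 [325.2, 120.3, 12.4, 26.0]
cotton_jar [ 0.763 -0.328  0.06 ]
cylinder_25 [ 0.791 -0.133  0.072]
t 16.65 pos [0.491  0.0409 0.2345] heading 93.24 tilt 0.03 q7 [ 0.13  0.58 -0.49  1.97  0.41  0.69 -0.55] F [ 0.4  0.  -0.2] open 1.0
shift cm [-30.57  13.     3.44] yaw 3.24
```

```bash
python3 -m inch '[[0,[-2,0.8,0],-4],[0,[-4,1.7,0],-9],[0,[-6.5,2.8,0],-15],[0,[-9,3.8,0],-21],[0,[-11.5,4.9,0],-27],[0,[-14,6,0],-33],[0,[-16.5,7,0],-39],[0,[-19,8.1,0],-45],[0,[-21.5,9.1,0.5],-51],[0,[-24,10.2,1],-57],[0,[-26.5,11.3,2],-63],[0,[-28.5,12.1,3],-69],[0,[-30,12.7,3.5],-74],[0,[-30.6,13,3.5],-76.7],[0,[-30.6,13,3.5],-76.7],[0,[-30.6,13,3.5],-76.7],[0,[-30.6,13,3.5],-76.7]]'; python3 go.py .638 -.257 .08 170; python3 - <<'E'
from h import *
crop("scene","s12",280,100,400,210,6)
crop("top","t12",320,140,430,230,6)
E
```

```text
clock: 18.35
tool_pos: [0.638, -0.2564, 0.2]
eef_rot: [0.088, 0.996, 0.0, 0.0]
contact_force: [-0.6, -0.0, 0.7]
opening: 1.002
t 18.35 pos [ 0.638  -0.2564  0.2   ] heading 169.96 tilt 0.01 q7 [ 0.7   0.95 -0.84  1.39  0.73  1.13  1.16] F [-0.6 -0.   0.7] open 1.002
shift cm [-1.0e-02 -6.0e-02  1.2e+01] yaw -0.04
```

View pics/s12.png

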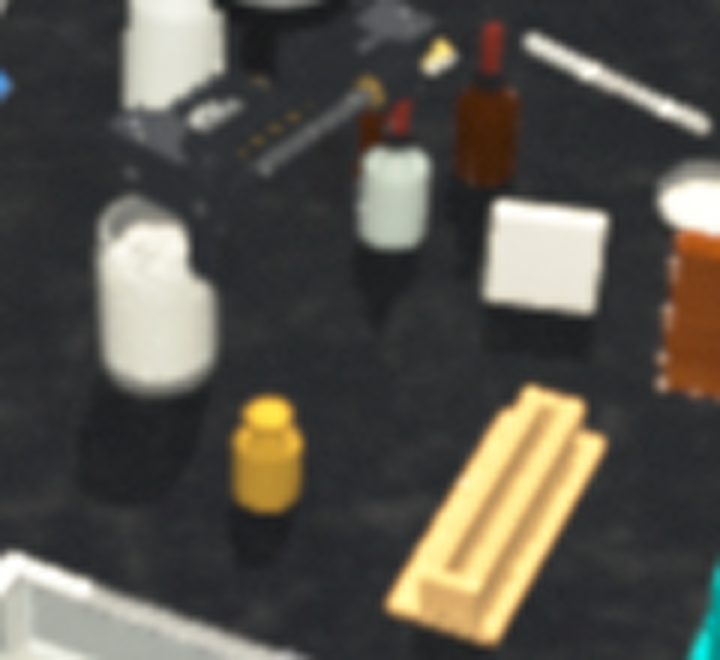

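View pics/t12.png

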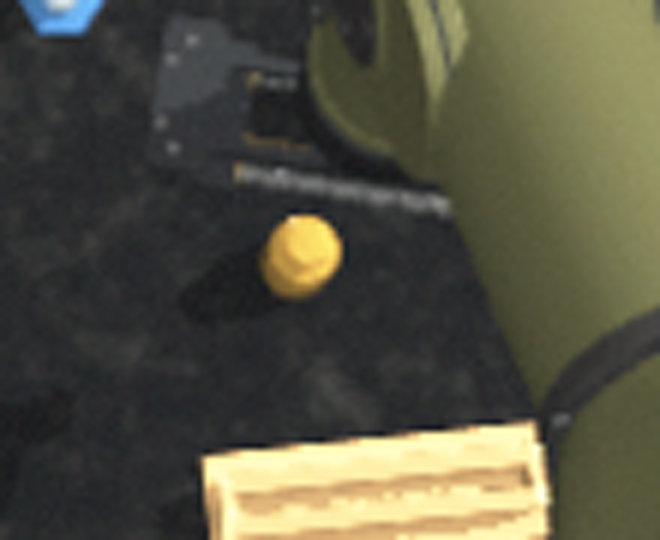

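```bash
python3 -c "
from h import *
print(onz('scene',(306-2,160),0), onz('top',(391,143),.05))"
python3 -m inch '[[0,[0,-0.05,1],0],[0,[0,-0.05,3],0],[0,[0,-0.05,5],0],[0,[0,-0.05,7],0],[0,[0,-0.05,9],0],[0,[0,-0.05,10],0],[0,[0,-0.05,10],0],[0,[0,-0.05,10],0]]'; python3 go.py .638 -.257 .027 170; python3 - <<'E'
from h import *
im=viewer.snapshot("scene")[120:210,280:380].astype(float)
im=255*(im/255)**.5
cv2.imwrite("pics/s13.png",cv2.resize(im.astype('uint8'),None,fx=7,fy=6.5,interpolation=cv2.INTER_CUBIC)[:,:,::-1])
im=viewer.snapshot("top")[150:220,330:410].astype(float)
im=255*(im/255)**.5
cv2.imwrite("pics/t13.png",cv2.resize(im.astype('uint8'),None,fx=8,fy=8,interpolation=cv2.INTER_CUBIC)[:,:,::-1])
E
```

```text
[ 0.75658445 -0.32671619  0.        ] [ 0.76644648 -0.32912164  0.05      ]
clock: 19.25
tool_pos: [0.6384, -0.2577, 0.1001]
eef_rot: [0.088, 0.996, 0.0, 0.0]
contact_force: [-0.1, -0.3, -0.4]
opening: 0.997
t 19.25 pos [ 0.6384 -0.2577  0.1001] heading 169.93 tilt 0.05 q7 [ 0.68  1.06 -0.77  1.45  0.83  0.98  1.08] F [-0.1 -0.3 -0.4] open 0.997
shift cm [0.06 0.06 7.31] yaw -0.07
```

View pics/s13.png

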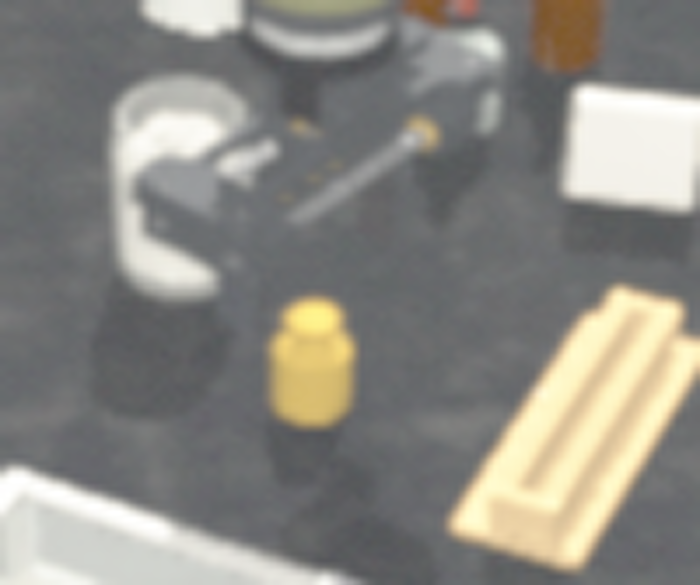

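View pics/t13.png

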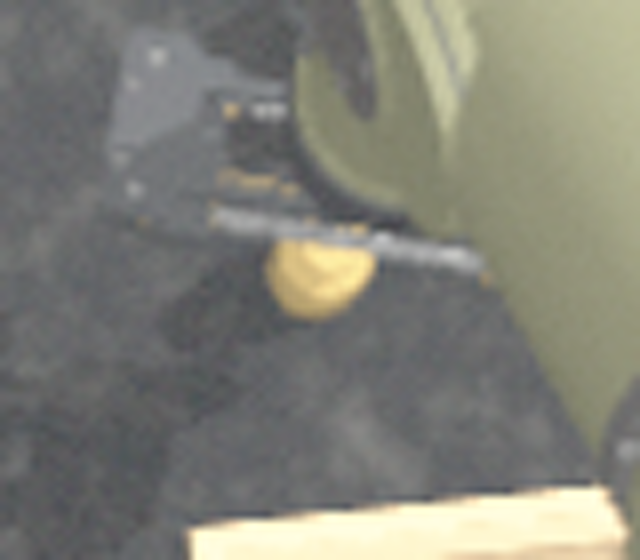

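```bash
python3 - <<'E'
from h import *
th=np.radians(169.93);u=np.array([np.sin(th),-np.cos(th),0]);c=np.array([.6384,-.2577,.1])
for nm,X in(("tipL",c+u*.044-[0,0,.014]),("tipR",c-u*.044-[0,0,.014]),("knobtop",np.array([.638,-.257,.06])),("base",np.array([.638,-.257,0]))):
    s=proj("scene",X)[0]+[2.1,-.3];t=proj("top",X)[0]+[.3,-.5]
    print(nm,((s-[280,120])*[7,6.5]).round(),((t-[330,150])*8).round())
E
```

```text
tipL [257. 318.] [226. 205.]
tipR [374. 237.] [447. 243.]
knobtop [315. 316.] [326. 240.]
base [313. 401.] [307. 271.]
```

```bash
python3 - <<'E'
from h import *
im=viewer.snapshot("scene")[135:195,290:360].astype(float)
im=np.clip(im*3.0,0,255)
cv2.imwrite("pics/s14.png",cv2.resize(im.astype('uint8'),None,fx=10,fy=10,interpolation=cv2.INTER_CUBIC)[:,:,::-1])
E
```

```text
(no output)
```

View pics/s14.png

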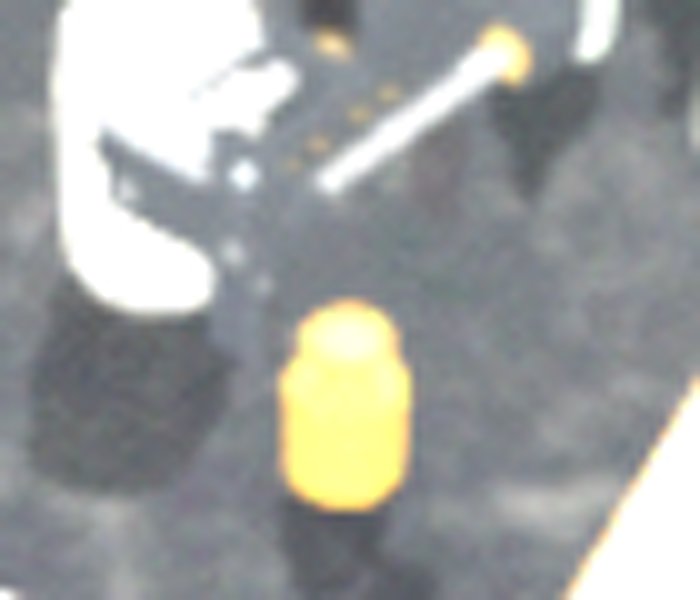

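```bash
python3 -m inch '[[0,[0,0,0.6],0],[0,[0,0,1.4],0],[0,[0,0,2.4],0],[0,[0,0,3.4],0],[0,[0,0,4.4],0],[0,[0,0,5.4],0],[0,[0,0,6.2],0],[0,[0,0,6.9],0],[0,[0,0,7.2],0],[0,[0,0,7.2],0],[0.5,[0,0,7.2],0],[1,[0,0,7.2],0],[1,[0,0,7.2],0],[1,[0,0,7.2],0],[1,[0,0,7.2],0],[1,[0,0,7.2],0],[1,[0,0,7.2],0],[1,[0,0,7.2],0],[1,[0,0,7.2],0],[1,[0,0,7.2],0]]' 30; python3 go.py .638 -.257 .027 170
```

```text
clock: 21.4
tool_pos: [0.6378, -0.2587, 0.0278]
eef_rot: [0.088, 0.996, -0.001, -0.0]
contact_force: [-0.8, -3.4, 0.7]
opening: 0.416
t 21.4 pos [ 0.6378 -0.2587  0.0278] heading 169.89 tilt 0.07 q7 [ 0.66  1.15 -0.72  1.46  0.9   0.88  1.04] F [-0.8 -3.4  0.7] open 0.416
shift cm [0.01 0.17 0.08] yaw -0.11
```

```bash
python3 -m inch '[[1,[0,0,0],0],[1,[0,0,0],0],[1,[0,0,0],0],[1,[0,0,-0.3],0],[1,[0,0,-0.8],0],[1,[0,0,-1.5],0],[1,[0,0,-1.5],0],[1,[0,0,-1.5],0]]' 35; python3 go.py .638 -.257 .027 170; python3 - <<'E'
from h import *
im=viewer.snapshot("scene")[135:195,290:360].astype(float)
im=np.clip(im*1.8,0,255)
cv2.imwrite("pics/s15.png",cv2.resize(im.astype('uint8'),None,fx=10,fy=10,interpolation=cv2.INTER_CUBIC)[:,:,::-1])
E
```

```text
clock: 22.2
tool_pos: [0.6382, -0.2574, 0.043]
eef_rot: [0.088, 0.996, 0.0, 0.0]
contact_force: [-0.3, 0.6, -4.7]
opening: 0.415
t 22.2 pos [ 0.6382 -0.2574  0.043 ] heading 169.95 tilt 0.04 q7 [ 0.66  1.13 -0.73  1.46  0.88  0.9   1.05] F [-0.3  0.6 -4.7] open 0.415
shift cm [0.03 0.04 1.6 ] yaw -0.05
```

View pics/s15.png

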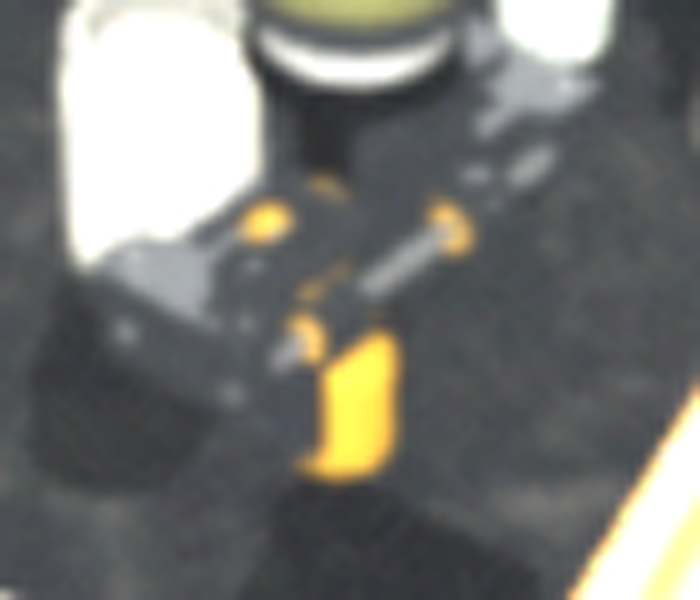

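```bash
python3 -m inch '[[1,[0,0,-0.5],0],[1,[0,0,-1.5],0],[1,[0,0,-3],0],[1,[0,0,-5],0],[1,[0,0,-7],0],[1,[0,0,-9],0],[1,[0,0,-11],0],[1,[0,0,-12.5],0],[1,[0,0,-13.2],0],[1,[0,0,-13.2],0],[1,[0,0,-13.2],0]]'; python3 go.py .5763 .0457 .175 170
```

```text
clock: 23.35
tool_pos: [0.6374, -0.2579, 0.1741]
eef_rot: [0.088, 0.996, -0.0, -0.001]
contact_force: [-0.3, 0.6, -6.1]
opening: 0.415
t 23.35 pos [ 0.6374 -0.2579  0.1741] heading 169.94 tilt 0.08 q7 [ 0.7   0.98 -0.82  1.41  0.75  1.09  1.14] F [-0.3  0.6 -6.1] open 0.415
shift cm [11.33 28.83 -0.09] yaw -0.06
```

```bash
python3 -m inch '[[1,[0.2,0.5,0],0],[1,[0.6,1.5,0],0],[1,[1.2,3,0],0],[1,[2,5,0],0],[1,[2.8,7,0],0],[1,[3.7,9.5,0],0],[1,[4.7,12,0],0],[1,[5.7,14.5,0],0],[1,[6.7,17,0],0],[1,[7.7,19.5,0],0],[1,[8.6,22,0],0],[1,[9.6,24.5,0],0],[1,[10.4,26.5,0],0],[1,[11,28,0],0],[1,[11.2,28.6,0],0],[1,[11.3,28.8,0],0],[1,[11.3,28.8,0],0],[1,[11.3,28.8,0],0]]'; python3 -m inch '[[1,[0,0,0],0],[1,[0,0,0],0]]'; python3 go.py .5763 .0457 .0898 170; python3 - <<'E'
from h import *
crop("scene","s16",240,130,370,250,6)
E
```

```text
clock: 25.15
tool_pos: [0.5773, 0.0439, 0.1744]
eef_rot: [0.089, 0.996, -0.001, -0.0]
contact_force: [-0.2, -0.2, -4.6]
opening: 0.414
clock: 25.35
tool_pos: [0.5772, 0.0447, 0.1746]
eef_rot: [0.088, 0.996, -0.0, 0.0]
contact_force: [-0.2, 0.6, -5.5]
opening: 0.413
t 25.35 pos [0.5772 0.0447 0.1746] heading 169.85 tilt 0.02 q7 [ 0.28  0.84 -0.79  1.76  0.77  0.87  0.53] F [-0.2  0.6 -5.5] open 0.413
shift cm [0.11 0.09 8.48] yaw -0.15
```

View pics/s16.png

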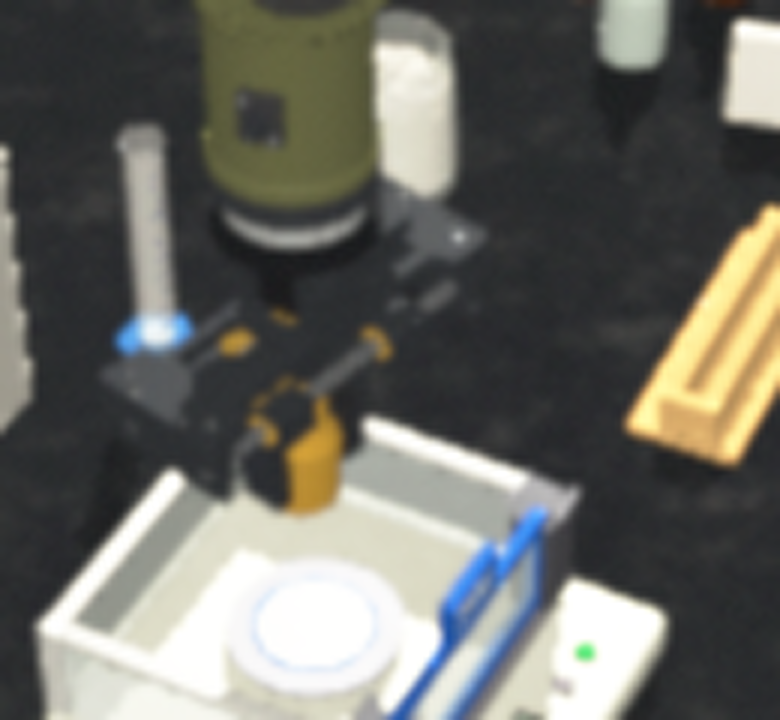

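```bash
python3 -m inch '[[1,[0.1,0.1,0.4],0],[1,[0.1,0.1,1.2],0],[1,[0.1,0.1,2.2],0],[1,[0.1,0.1,3.2],0],[1,[0.1,0.1,4.2],0],[1,[0.1,0.1,5.2],0],[1,[0.1,0.1,6],0],[1,[0.1,0.1,6.4],0],[1,[0.1,0.1,6.5],0],[1,[0.1,0.1,6.5],0],[1,[0.1,0.1,6.5],0]]';  python3 go.py .5763 .0457 .0898 170; python3 - <<'E'
from h import *
im=viewer.snapshot("scene")
cv2.imwrite("pics/s17.png",cv2.resize(im[190:255,250:340],None,fx=8,fy=8,interpolation=cv2.INTER_CUBIC)[:,:,::-1])
crop("top","t17",225,150,325,250,6)
E
```

```text
clock: 26.5
tool_pos: [0.5766, 0.0468, 0.1102]
eef_rot: [0.088, 0.996, 0.0, 0.0]
contact_force: [-0.5, 0.4, -4.4]
opening: 0.415
t 26.5 pos [0.5766 0.0468 0.1102] heading 169.93 tilt 0.05 q7 [ 0.24  0.92 -0.72  1.8   0.87  0.76  0.44] F [-0.5  0.4 -4.4] open 0.415
shift cm [ 0.01 -0.11  2.03] yaw -0.07
```

View pics/s17.png

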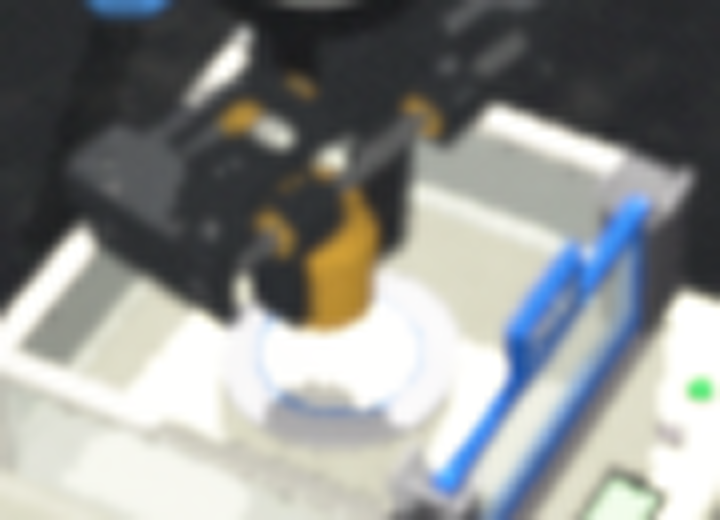

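View pics/t17.png

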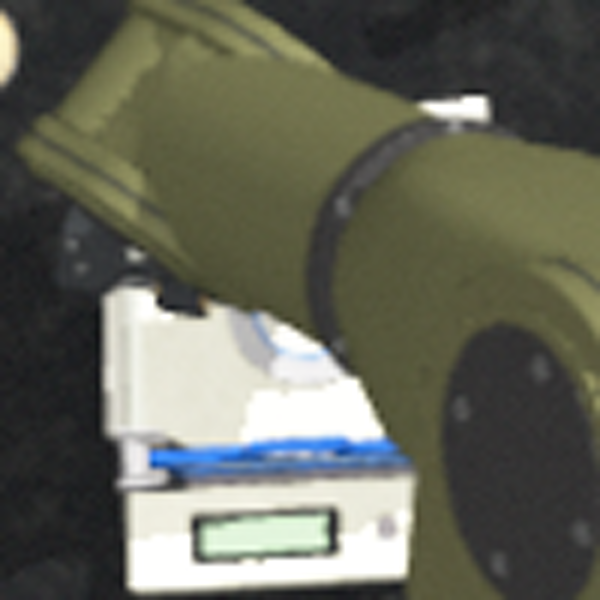

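```bash
cat > ov.py <<'E'
import sys
from h import *
im=viewer.snapshot("scene")
p=r.get_state()["tool_pos"]; print(p)
off=np.array([float(sys.argv[2]),float(sys.argv[3]),0]) if len(sys.argv)>2 else np.zeros(3)
k=9;x0,y0=262,195
v=cv2.resize(im[y0:y0+62,x0:x0+75],None,fx=k,fy=k,interpolation=cv2.INTER_CUBIC)[:,:,::-1].copy()
a=np.linspace(0,2*np.pi,60)
def circ(c,rad,z,col,b):
    X=np.c_[c[0]+rad*np.cos(a),c[1]+rad*np.sin(a),0*a+z]
    q=((proj("scene",X)-b-[x0,y0]+.5)*k-.5).round().astype(int); cv2.polylines(v,[q],True,col,1)
b=np.array([-2.1,.3])
zb=p[2]-.0278
circ(p+off,.019,zb,(0,0,255),b);circ(p+off,.019,zb+.038,(0,0,255),b)
circ((.5763,.0457),.03,.052,(0,200,0),b)
circ((.5763,.0457),.045,.052,(0,200,0),b)
cv2.imwrite("pics/%s.png"%sys.argv[1],v)
E
python3 ov.py ov1
```

```text
[0.57652614 0.04668089 0.11008394]
```

View pics/ov1.png

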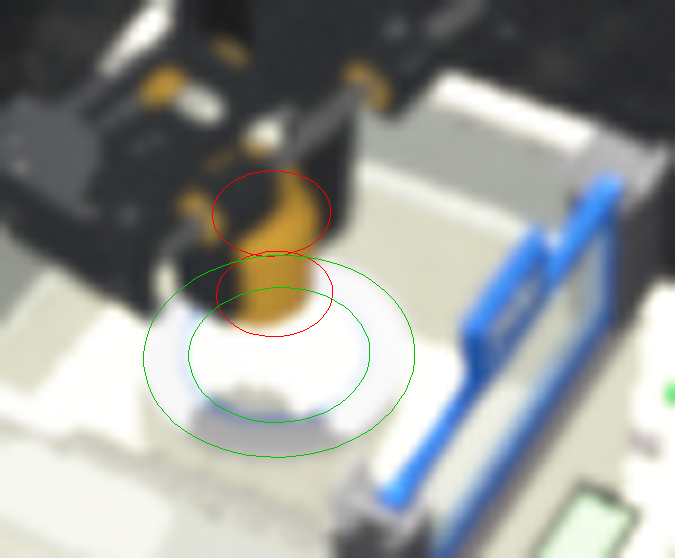

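```bash
python3 - <<'E'
from h import *
im=viewer.snapshot("scene")
v=im[205:236,278:304]
cv2.imwrite("pics/n1.png",cv2.resize(v,None,fx=18,fy=18,interpolation=cv2.INTER_NEAREST)[:,:,::-1])
p=r.get_state()["tool_pos"]
for bb in(0,1):
  b=np.array([-2.1,.3])*bb
  for z in(0,.038):
    for d in((-.0165,-.0095),(.0165,.0095)):
      print(bb,z,d,((proj("scene",p+[d[0],d[1],z-.0278])[0]-b-[278,205]+.5)*18).round())
E
```

```text
0 0 (-0.0165, -0.0095) [341. 414.]
0 0 (0.0165, 0.0095) [108. 412.]
0 0.038 (-0.0165, -0.0095) [337. 253.]
0 0.038 (0.0165, 0.0095) [ 99. 250.]
1 0 (-0.0165, -0.0095) [378. 409.]
1 0 (0.0165, 0.0095) [145. 406.]
1 0.038 (-0.0165, -0.0095) [374. 248.]
1 0.038 (0.0165, 0.0095) [137. 245.]
```

View pics/n1.png

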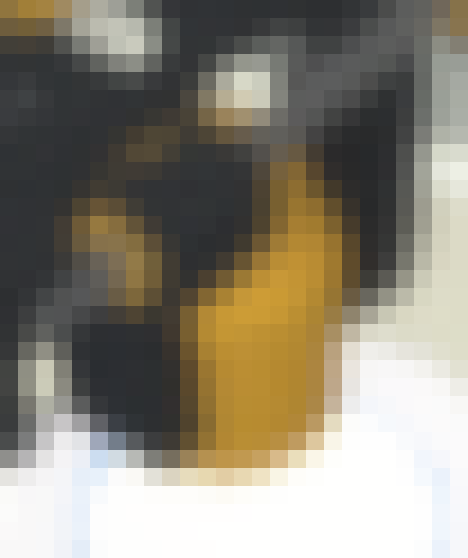

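```bash
python3 -m inch '[[1,[0,0,-1],-4],[1,[0,0,-2],-11],[1,[0,0,-3],-18],[1,[0,0,-3],-25],[1,[0,0,-3],-32],[1,[0,0,-3],-37],[1,[0,0,-3],-39],[1,[0,0,-3],-39],[1,[0,0,-3],-39]]';  python3 go.py .5763 .0457 .0898 170; python3 - <<'E'
from h import *
im=viewer.snapshot("scene")
cv2.imwrite("pics/n2.png",cv2.resize(im[180:245,255:325],None,fx=9,fy=9,interpolation=cv2.INTER_CUBIC)[:,:,::-1])
p=r.get_state()["tool_pos"]
for bb in(0,1):
  b=np.array([-2.1,.3])*bb
  for z in(0,.038):
    for d in((-.0165,-.0095),(.0165,.0095)):
      print(bb,z,d,((proj("scene",p+[d[0],d[1],z-.0278])[0]-b-[255,180]+.5)*9).round())
E
```

```text
clock: 27.6
tool_pos: [0.5763, 0.0465, 0.1397]
eef_rot: [-0.249, 0.968, -0.0, 0.0]
contact_force: [-0.8, 0.2, -4.8]
opening: 0.413
t 27.6 pos [0.5763 0.0465 0.1397] heading -151.13 tilt 0.01 q7 [ 0.33  0.94 -0.91  1.79  0.94  0.91  1.06] F [-0.8  0.2 -4.8] open 0.413
shift cm [ 0.04 -0.07  4.99] yaw 38.87
0 0 (-0.0165, -0.0095) [376. 369.]
0 0 (0.0165, 0.0095) [258. 368.]
0 0.038 (-0.0165, -0.0095) [374. 286.]
0 0.038 (0.0165, 0.0095) [254. 285.]
1 0 (-0.0165, -0.0095) [395. 367.]
1 0 (0.0165, 0.0095) [277. 365.]
1 0.038 (-0.0165, -0.0095) [393. 284.]
1 0.038 (0.0165, 0.0095) [273. 282.]
```

View pics/n2.png

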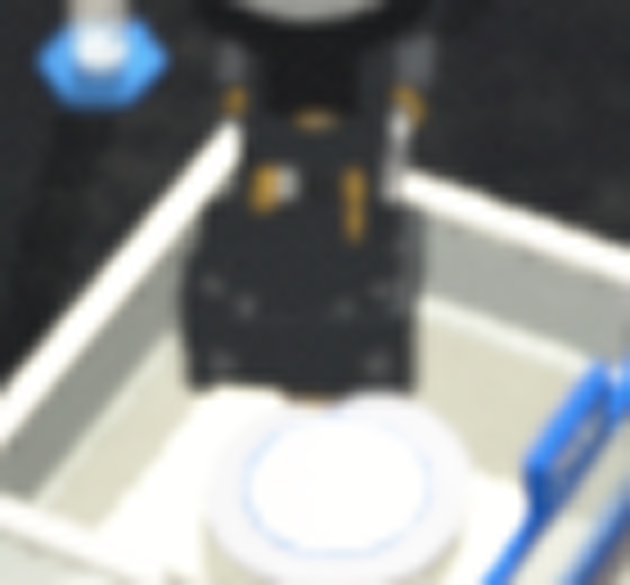

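```bash
python3 - <<'E'
from h import *
T=P["scene"]["world_to_cam"];C=-T[:3,:3].T@T[:3,3];print(C)
p=r.get_state()["tool_pos"];th=np.radians(-151.13)
tx=np.array([np.cos(th),np.sin(th),0]);ty=np.array([np.sin(th),-np.cos(th),0])
f=lambda X:((proj("scene",X)[0]-[255,180]+.5)*9).round()
for zz in(.05,.07):
  print(zz,"near face L/R",f(p+ty*.0935+tx*.0375+[0,0,zz]),f(p+ty*.0935-tx*.0375+[0,0,zz]))
E
```

```text
[0.02461839 0.85833653 1.14070337]
0.05 near face L/R [417. 419.] [162. 413.]
0.07 near face L/R [416. 373.] [159. 366.]
```

```bash
python3 -m inch '[[1,[0,0,-1],4],[1,[0,0,-2.5],12],[1,[0,0,-3.5],20],[1,[0,0,-3.7],28],[1,[0,0,-3.7],35],[1,[0,0,-3.7],39],[1,[0,0,-3.7],39]]'; python3 go.py .638 -.257 .175 170
```

```text
clock: 28.35
tool_pos: [0.5762, 0.0469, 0.177]
eef_rot: [0.088, 0.996, -0.0, 0.0]
contact_force: [0.0, -0.6, -4.8]
opening: 0.414
t 28.35 pos [0.5762 0.0469 0.177 ] heading 169.92 tilt 0.04 q7 [ 0.28  0.84 -0.79  1.77  0.76  0.87  0.53] F [ 0.  -0.6 -4.8] open 0.414
shift cm [-11.4  -28.84   0.22] yaw -0.08
```

```bash
python3 -m inch '[[1,[-0.6,-1.5,0],0],[1,[-1.4,-3.5,0],0],[1,[-2.4,-6,0],0],[1,[-3.4,-8.5,0],0],[1,[-4.5,-11.5,0],0],[1,[-5.6,-14.5,0],0],[1,[-6.8,-17.5,0],0],[1,[-8,-20.5,0],0],[1,[-9.2,-23.5,0],0],[1,[-10.2,-26,0],0],[1,[-11,-27.8,0.5],0],[1,[-11.4,-28.8,1.5],0],[1,[-11.4,-28.8,4],0],[1,[-11.4,-28.8,6.5],0],[1,[-11.4,-28.8,8.5],0],[1,[-11.4,-28.8,10],0],[1,[-11.4,-28.8,11],0],[1,[-11.4,-28.8,11],0]]'; python3 go.py .638 -.257 .0278 170;python3 - <<'E'
from h import *
im=viewer.snapshot("scene").astype(float)
cv2.imwrite("pics/n3.png",cv2.resize(np.clip(im[140:190,300:350]*1.6,0,255).astype('uint8'),None,fx=11,fy=11,interpolation=cv2.INTER_NEAREST)[:,:,::-1])
p=r.get_state()["tool_pos"];b=np.array([-2.1,.3])
for z in(0,.038):
    for d in((-.0165,-.0095),(.0165,.0095)):
      print(z,d,((proj("scene",p+[d[0],d[1],z-.0278])[0]-b-[300,140]+.5)*11).round())
E
```

```text
clock: 30.15
tool_pos: [0.6374, -0.2566, 0.0652]
eef_rot: [0.088, 0.996, 0.0, -0.001]
contact_force: [-0.5, -0.7, -5.3]
opening: 0.415
t 30.15 pos [ 0.6374 -0.2566  0.0652] heading 169.96 tilt 0.14 q7 [ 0.67  1.1  -0.75  1.46  0.86  0.93  1.06] F [-0.5 -0.7 -5.3] open 0.415
shift cm [-0.08 -0.03  3.74] yaw -0.04
0 (-0.0165, -0.0095) [339. 373.]
0 (0.0165, 0.0095) [217. 372.]
0.038 (-0.0165, -0.0095) [343. 280.]
0.038 (0.0165, 0.0095) [219. 278.]
```

View pics/n3.png

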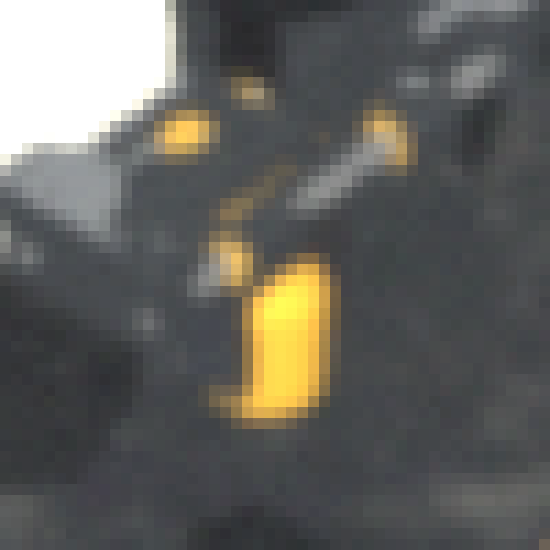

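```bash
python3 -m inch '[[1,[-0.1,0,1],0],[1,[-0.1,0,2],0],[1,[-0.1,0,3],0],[1,[-0.1,0,3.5],0],[1,[-0.1,0,3.7],0],[1,[-0.1,0,3.8],0],[1,[-0.1,0,3.8],0]]'; python3 go.py .638 -.257 .0278 170
```

```text
clock: 30.9
tool_pos: [0.6394, -0.257, 0.0289]
eef_rot: [0.088, 0.996, 0.0, 0.0]
contact_force: [0.5, 0.6, -5.5]
opening: 0.414
t 30.9 pos [ 0.6394 -0.257   0.0289] heading 169.93 tilt 0.03 q7 [ 0.66  1.15 -0.72  1.46  0.9   0.88  1.04] F [ 0.5  0.6 -5.5] open 0.414
shift cm [ 0.14 -0.03  0.11] yaw -0.07
```

```bash
python3 -m inch '[[1,[0,0,0.1],0],[1,[0,0,0.2],0],[1,[0,0,0.25],0],[1,[0,0,0.25],0]]'; python3 go.py .638 -.257 .0278 170
```

```text
clock: 31.3
tool_pos: [0.6396, -0.257, 0.0277]
eef_rot: [0.088, 0.996, -0.0, 0.001]
contact_force: [-2.9, -0.1, 5.3]
opening: 0.416
t 31.3 pos [ 0.6396 -0.257   0.0277] heading 169.92 tilt 0.07 q7 [ 0.66  1.15 -0.72  1.46  0.9   0.88  1.04] F [-2.9 -0.1  5.3] open 0.416
shift cm [ 0.16 -0.03 -0.01] yaw -0.08
```

```bash
python3 -m inch '[[0.5,[0,0,-0.1],0],[0.4,[0,0,-0.1],0],[0.4,[0,0,-0.1],0],[0.4,[0,0,-0.1],0],[1,[0,0,-0.1],0],[1,[0,0,-0.1],0],[1,[0,0,-0.1],0],[1,[0,0,-0.1],0],[1,[0,0,-0.1],0]]' 30; python3 -m inch '[[1,[0,0,0],0],[1,[0,0,0],0],[1,[0,0,0],0],[1,[0,0,0],0]]'; python3 go.py .638 -.257 .0278 170; python3 -m inch '[[1,[0,0,-0.4],0],[1,[0,0,-1.5],0],[1,[0,0,-3],0],[1,[0,0,-5],0],[1,[0,0,-7],0],[1,[0,0,-9],0],[1,[0,0,-11],0],[1,[0,0,-13],0],[1,[0,0,-14.4],0],[1,[0,0,-14.8],0],[1,[0,0,-14.8],0],[1,[0,0,-14.8],0]]' 35;  python3 go.py .5763 .0457 .175 170
```

```text
clock: 32.2
tool_pos: [0.6392, -0.2569, 0.0272]
eef_rot: [0.088, 0.996, 0.0, 0.0]
contact_force: [-0.1, -0.1, -0.7]
opening: 0.419
clock: 32.6
tool_pos: [0.6392, -0.2569, 0.0271]
eef_rot: [0.088, 0.996, 0.0, 0.0]
contact_force: [1.3, 0.6, -2.2]
opening: 0.416
t 32.6 pos [ 0.6392 -0.2569  0.0271] heading 169.93 tilt 0.0 q7 [ 0.66  1.15 -0.72  1.46  0.9   0.88  1.04] F [ 1.3  0.6 -2.2] open 0.416
shift cm [ 0.12 -0.03 -0.07] yaw -0.07
clock: 33.8
tool_pos: [0.6385, -0.2571, 0.1743]
eef_rot: [0.088, 0.996, -0.0, -0.001]
contact_force: [-0.3, 0.3, -4.3]
opening: 0.418
t 33.8 pos [ 0.6385 -0.2571  0.1743] heading 169.94 tilt 0.11 q7 [ 0.69  0.98 -0.82  1.4   0.75  1.09  1.14] F [-0.3  0.3 -4.3] open 0.418
shift cm [11.41 28.73 -0.06] yaw -0.06
```

```bash
python3 -m inch '[[1,[0.2,0.5,0],0],[1,[0.6,1.5,0],0],[1,[1.2,3,0],0],[1,[2,5,0],0],[1,[2.8,7,0],0],[1,[3.7,9.5,0],0],[1,[4.7,12,0],0],[1,[5.7,14.5,0],0],[1,[6.7,17,0],0],[1,[7.7,19.5,0],0],[1,[8.6,22,0],0],[1,[9.6,24.5,0],0],[1,[10.4,26.5,0],0],[1,[11,28,0],0],[1,[11.3,28.5,0],0],[1,[11.4,28.7,0],0],[1,[11.4,28.7,0],0],[1,[11.4,28.7,0],0]]'; python3 -m inch '[[1,[0,0,0.4],0],[1,[0,0,1.2],0],[1,[0,0,2.2],0],[1,[0,0,3.2],0],[1,[0,0,4.2],0],[1,[0,0,5.2],0],[1,[0,0,6],0],[1,[0,0,6.5],0],[1,[0,0,6.5],0],[1,[0,0,6.5],0],[1,[0,0,6.5],0]]'; python3 go.py .5763 .0457 .0891 170; python3 ov.py ov2
```

```text
clock: 35.6
tool_pos: [0.5774, 0.0439, 0.175]
eef_rot: [0.089, 0.996, -0.001, 0.0]
contact_force: [0.7, -0.2, -5.4]
opening: 0.418
clock: 36.7
tool_pos: [0.5775, 0.0457, 0.1107]
eef_rot: [0.088, 0.996, 0.0, 0.0]
contact_force: [-0.4, 0.3, -4.6]
opening: 0.414
t 36.7 pos [0.5775 0.0457 0.1107] heading 169.93 tilt 0.06 q7 [ 0.24  0.92 -0.72  1.8   0.86  0.76  0.45] F [-0.4  0.3 -4.6] open 0.414
shift cm [ 0.12 -0.02  2.16] yaw -0.07
[0.57745331 0.04564823 0.11069494]
```

View pics/ov2.png

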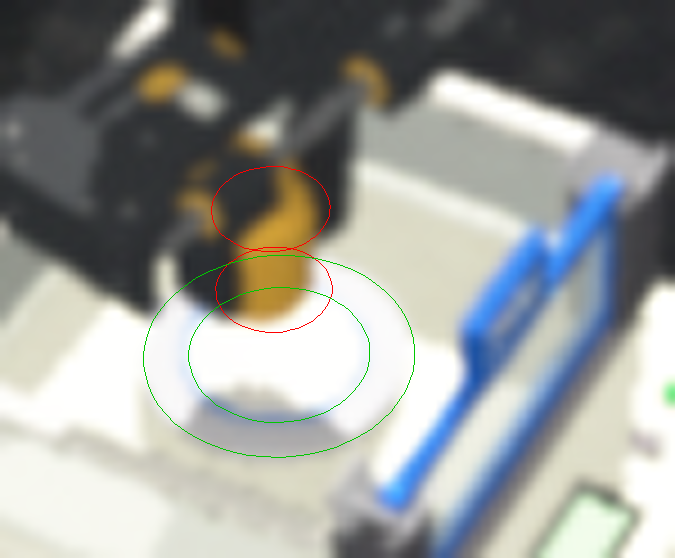

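```bash
python3 -m inch '[[1,[0.1,0,0.2],0],[1,[0.25,-0.04,0.6],0],[1,[0.25,-0.04,1],0],[1,[0.25,-0.04,1.4],0],[1,[0.25,-0.04,1.8],0],[1,[0.25,-0.04,2],0],[1,[0.25,-0.04,2.1],0],[1,[0.25,-0.04,2.1],0],[1,[0.25,-0.04,2.1],0],[1,[0.25,-0.04,2.1],0]]'; python3 go.py .575 .0457 .0891 170; python3 ov.py ov3; python3 - <<'E'
from h import *
crop("top","t18",225,150,325,250,6)
E
```

```text
clock: 37.75
tool_pos: [0.5747, 0.0456, 0.0894]
eef_rot: [0.088, 0.996, 0.0, 0.0]
contact_force: [-1.1, 0.0, -4.5]
opening: 0.419
t 37.75 pos [0.5747 0.0456 0.0894] heading 169.93 tilt 0.02 q7 [ 0.23  0.95 -0.69  1.82  0.9   0.72  0.41] F [-1.1  0.  -4.5] open 0.419
shift cm [-0.03  0.01  0.03] yaw -0.07
[0.57468931 0.04554055 0.08937788]
```

View pics/ov3.png

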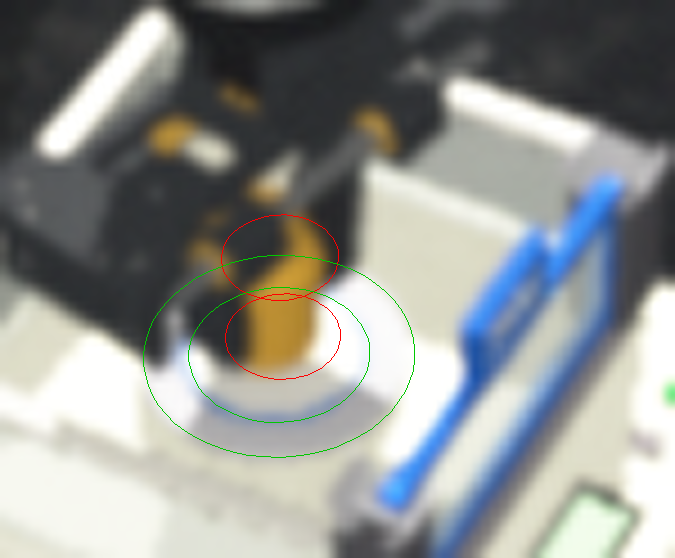

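View pics/t18.png

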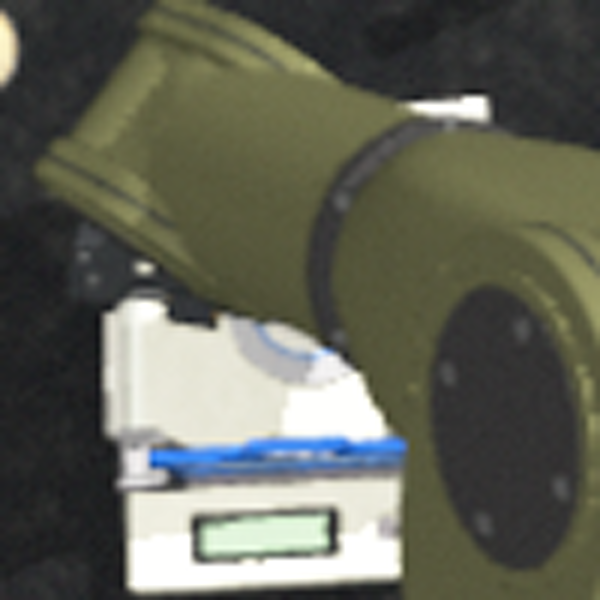

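```bash
python3 - <<'E'
from h import *
im=viewer.snapshot("scene").astype(int)
for v in range(219,239): print(v,[tuple(im[v,u]) for u in range(291,302)])
E
```

```text
219 [(np.int64(49), np.int64(51), np.int64(53)), (np.int64(57), np.int64(57), np.int64(57)), (np.int64(90), np.int64(78), np.int64(61)), (np.int64(126), np.int64(101), np.int64(58)), (np.int64(121), np.int64(96), np.int64(52)), (np.int64(80), np.int64(66), np.int64(45)), (np.int64(48), np.int64(45), np.int64(42)), (np.int64(41), np.int64(41), np.int64(41)), (np.int64(41), np.int64(42), np.int64(43)), (np.int64(50), np.int64(50), np.int64(51)), (np.int64(93), np.int64(93), np.int64(87))]
220 [(np.int64(48), np.int64(50), np.int64(52)), (np.int64(54), np.int64(53), np.int64(52)), (np.int64(89), np.int64(75), np.int64(52)), (np.int64(134), np.int64(106), np.int64(51)), (np.int64(141), np.int64(110), np.int64(48)), (np.int64(111), np.int64(87), np.int64(45)), (np.int64(67), np.int64(57), np.int64(43)), (np.int64(44), np.int64(42), np.int64(42)), (np.int64(40), np.int64(40), np.int64(42)), (np.int64(52), np.int64(53), np.int64(54)), (np.int64(105), np.int64(104), np.int64(97))]
221 [(np.int64(47), np.int64(50), np.int64(51)), (np.int64(50), np.int64(50), np.int64(50)), (np.int64(79), np.i
[... 8428 characters left out ...]
(200), np.int64(198), np.int64(189)), (np.int64(204), np.int64(203), np.int64(196)), (np.int64(204), np.int64(207), np.int64(209)), (np.int64(200), np.int64(206), np.int64(220))]
238 [(np.int64(198), np.int64(195), np.int64(184)), (np.int64(197), np.int64(195), np.int64(183)), (np.int64(198), np.int64(195), np.int64(184)), (np.int64(198), np.int64(195), np.int64(185)), (np.int64(199), np.int64(196), np.int64(186)), (np.int64(198), np.int64(197), np.int64(186)), (np.int64(196), np.int64(195), np.int64(188)), (np.int64(186), np.int64(187), np.int64(185)), (np.int64(174), np.int64(178), np.int64(183)), (np.int64(159), np.int64(166), np.int64(178)), (np.int64(168), np.int64(171), np.int64(179))]
```

```bash
python3 - <<'E'
from h import *
im=cv2.imread("pics/scene0.png");tp=cv2.imread("pics/top0.png")
for n,i,(x0,y0,x1,y1) in(("scene",im,(270,215,315,255)),("top",tp,(255,182,300,222))):
    c=i[y0:y1,x0:x1].astype(int); d=c[:,:,0]-c[:,:,2]   # blue-red
    m=(d>12).astype(np.uint8); 
    k,l,st,ce=cv2.connectedComponentsWithStats(m,connectivity=8)
    j=1+np.argmax(st[1:,4]); ys,xs=np.nonzero(l==j)
    pts=np.c_[xs,ys]; e=cv2.fitEllipse(cv2.convexHull(pts.astype(np.float32))) 
    print(n,st[1:].tolist()[:4],"ell",e[0][0]+x0,e[0][1]+y0,e[1])
    # expected axes
    ctr=onz(n,(e[0][0]+x0,e[0][1]+y0),.052);print("  onz",ctr.round(4))
    # full fit of ring weighted pixels
    w=np.clip(d,0,None)*(l==j)
    a=np.linspace(0,2*np.pi,200)
    ys,xs=np.nonzero(w); ww=w[ys,xs]
    from scipy.spatial import cKDTree
    def f(p):
        q=proj(n,np.c_[p[0]+.03*np.cos(a),p[1]+.03*np.sin(a),0*a+.052]); 
        return cKDTree(q).query(np.c_[xs+x0,ys+y0])[0]*np.sqrt(ww)
    s=least_squares(f,ctr[:2],diff_step=1e-4);print("  ringfit",s.x.round(4),len(xs), f(s.x).mean())
E
```

```text
scene [[12, 13, 17, 14, 29], [32, 16, 1, 2, 2], [32, 20, 1, 1, 1], [31, 22, 1, 1, 1]] ell 291.0941734313965 234.2175636291504 (15.371317863464355, 19.332792282104492)
  onz [0.5745 0.045  0.052 ]
  ringfit [0.5741 0.0421] 29 1.0753197409161552
top [[11, 8, 21, 20, 84]] ell 276.0091438293457 199.69326210021973 (19.829444885253906, 20.4924373626709)
  onz [0.5772 0.0454 0.052 ]
  ringfit [0.5776 0.0455] 84 2.0402933943638706
```

```bash
python3 - <<'E'
from h import *
from scipy.spatial import cKDTree
im=cv2.imread("pics/scene0.png"); x0,y0,x1,y1=268,213,318,258
c=im[y0:y1,x0:x1].astype(float); d=c[:,:,0]-c[:,:,2]
cv2.imwrite("pics/d.png",cv2.resize(np.clip(d*8,0,255).astype('uint8'),None,fx=12,fy=12,interpolation=cv2.INTER_NEAREST))
a=np.linspace(0,2*np.pi,240)
# maximise mean d along ring
from scipy.ndimage import map_coordinates,gaussian_filter
ds=gaussian_filter(d,.7)
best=[]
for X in np.arange(.566,.586,.0005):
  for Y in np.arange(.034,.056,.0005):
    q=proj("scene",np.c_[X+.03*np.cos(a),Y+.03*np.sin(a),0*a+.052])-[x0,y0]
    best.append((np.minimum(map_coordinates(ds,[q[:,1],q[:,0]],order=1),25).mean(),X,Y))
best.sort(reverse=True);print([tuple(np.round(b,4)) for b in best[:6]])
# pan outer edge gradient fit
E
```

```text
[(np.float64(7.8775), np.float64(0.5735), np.float64(0.0415)), (np.float64(7.8718), np.float64(0.574), np.float64(0.041)), (np.float64(7.8707), np.float64(0.574), np.float64(0.0415)), (np.float64(7.826), np.float64(0.5735), np.float64(0.041)), (np.float64(7.8035), np.float64(0.5735), np.float64(0.042)), (np.float64(7.7759), np.float64(0.574), np.float64(0.042))]
```

View pics/d.png

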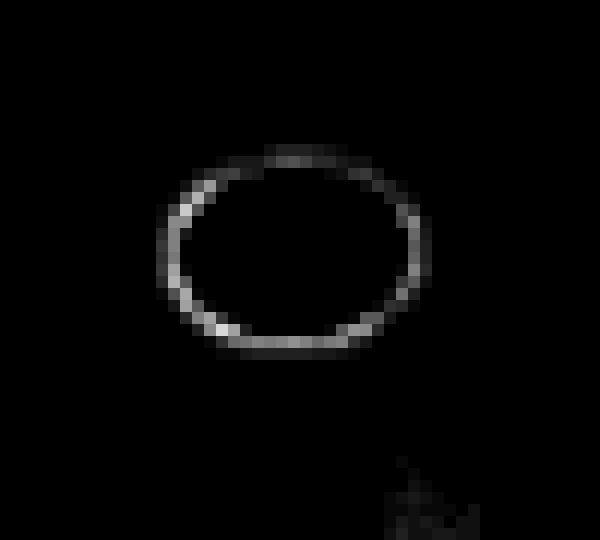

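```bash
python3 -m inch '[[1,[0,0,-0.5],3],[1,[0,0,-1],8],[1,[0,0,-1],15],[1,[0,0,-1],22],[1,[0,0,-1],29],[1,[0,0,-1],36],[1,[0,0,-1],43],[1,[0,0,-1],48],[1,[0,0,-1],51],[1,[0,0,-1],51],[1,[0,0,-1],51],[1,[0,0,-1],51]]'; python3 go.py .5735 .0437 .0896 119; python3 ov.py ov4
```

```text
clock: 39.1
tool_pos: [0.5745, 0.0456, 0.0992]
eef_rot: [0.508, 0.862, 0.0, -0.0]
contact_force: [0.4, -0.5, -5.2]
opening: 0.416
t 39.1 pos [0.5745 0.0456 0.0992] heading 118.98 tilt 0.01 q7 [ 0.12  0.88 -0.48  1.82  0.68  0.61 -0.28] F [ 0.4 -0.5 -5.2] open 0.416
shift cm [-0.12 -0.18  0.96] yaw -0.02
[0.57452712 0.04556154 0.09917737]
```

View pics/ov4.png

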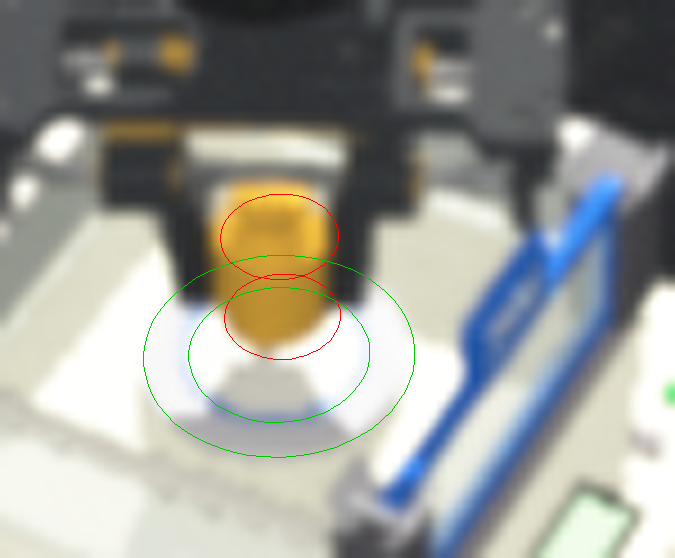

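```bash
python3 -m inch '[[1,[0.03,-0.1,0.2],0],[1,[0.03,-0.15,0.4],0],[1,[0.03,-0.15,0.6],0],[1,[0.03,-0.15,0.8],0],[1,[0.03,-0.15,0.9],0],[1,[0.03,-0.15,0.97],0],[1,[0.03,-0.15,0.97],0],[1,[0.03,-0.15,0.97],0],[1,[0.03,-0.15,0.97],0],[1,[0.03,-0.15,0.97],0]]'; python3 go.py .573 .0451 .0894 119; python3 ov.py ov5; python3 - <<'E'
from h import *
im=viewer.snapshot("scene"); cv2.imwrite("pics/fin.png",im[:,:,::-1])
E
```

```text
clock: 40.15
tool_pos: [0.5732, 0.0451, 0.0896]
eef_rot: [0.508, 0.861, 0.0, 0.0]
contact_force: [-0.1, -0.6, -4.7]
opening: 0.418
t 40.15 pos [0.5732 0.0451 0.0896] heading 118.93 tilt 0.01 q7 [ 0.11  0.9  -0.47  1.83  0.69  0.59 -0.3 ] F [-0.1 -0.6 -4.7] open 0.418
shift cm [ 0.01 -0.02  0.02] yaw -0.07
[0.5731556  0.04505983 0.08955552]
```

View pics/ov5.png

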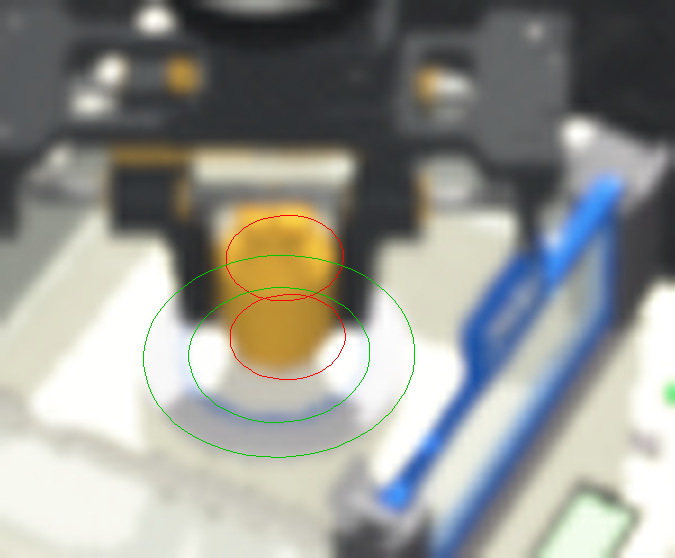

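View pics/fin.png

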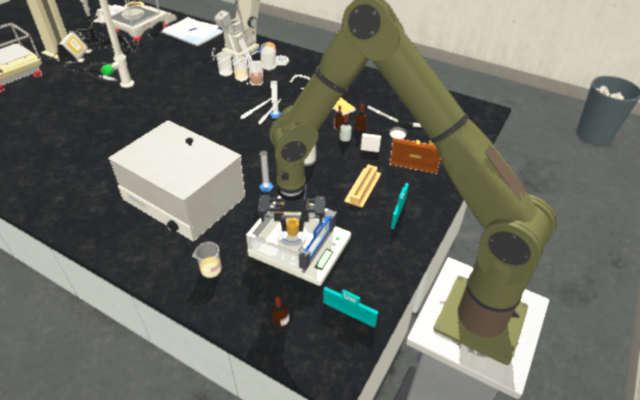

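```bash
python3 - <<'E'
from h import *
print(r.finish_job()); s=r.get_state(); print(s["clock"],s["tool_pos"],s["qd"].round(3))
E
```

```text
the job is handed in; nothing more can be done
None
the job is handed in; nothing more can be done
```

I handed the job in at about 40 s. The blue-framed panel is home in the balance's front grooves and released. The large brass weight is held upright and still over the ring.

**Panel:** it met the sill at the height expected for fully home, pressing with about 23 N. After release, the picture shows it level between both posts.

**Weight:**
- **Height:** the arm's readings put its underside about 10.5 mm above the pan. It never went below that, and the arm showed no contact over the pan.
- **Centring:** the last picture shows it within about 1 mm of the ring's centre, but I'd allow about 2 mm. The cameras and the arm's position differed by 2–4 mm when locating the pan, so I took a compromise and relied mainly on seeing weight and ring in the same picture.
- **Regrasp:** over the pan the weight first looked tilted. I took it back to its place on the bench, pressed it flat, gripped it again and returned. It touched the bench at the same height as when first gripped, and a turned view then showed it upright, so the lean was most likely an effect of the bright background.
- **Grip opening:** the gripper read about 36.5 mm on the 38 mm weight, which I did not explain. The grip held steady throughout.

I moved nothing else on purpose, and the last overall picture shows nothing out of place.

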